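# Sort the handful off the bench into the trays

## Robot

A 6-joint arm with a two-finger parallel gripper is mounted at the origin on a cart in front of the work surface, level with it; the furniture and walls round the work are solid. World frame = base frame: x ahead of the robot, y to its left, z up, the work surface at z = 0. Lengths are in m, angles in rad, forces in N, time in s.
With the tool pointing down it reaches from about 0.35 to 0.975 m from the base axis. Payload 4.9 kg.
Tool frame: the origin (TCP) lies at the very end of the fingers, on their centre line; the grasp point (between the pads) lies 19 mm behind it (grasp_offset is the distance from the TCP to the grasp point, in m); x points along the fingers, y is the direction in which the jaws open and shut, and the axes are right-handed (so a half turn about x gives the same grasp; the last joint's range is limited). The gripper opens to 85 mm and grips with 20 to 120 N. Pads are 22 mm wide; open, the fingers measure 114 mm over their backs; the gripper's body (76 mm by 85 mm) begins 54 mm behind the grasp point. The pads swing forward as they close: fully open they stand 13 mm farther back than shut.
Start: joints at [-1.295, 0.053, 1.613, -0, 1.476, -0.119], TCP at [0.24, -0.577, 0.195] pointing down, gripper open.
Joint ranges: [-3.01, 3.01], [-1.01, 2.22], [0.06, 2.58], [-1.02, 4.17], [0.09, 2.62], [-3.14, 3.14]. Speed limits (rad/s): [2.57, 2.57, 3.14, 3.14, 3.14, 3.14].

## Interface

Orientations are given as a rotation vector (axis times angle).
In Python, from station import get_obs, get_image, camera_model, finish_job, grasp_offset gives the robot as it stands.
- The arm moves only by the shell command python3 -m crank 'ROWS' [OPENING] [FORCE]. ROWS is JSON, a list that holds one entry, the list of rows, each a list of 4 numbers: the shift along the world's x, y, z in m, then the turn about the world's z in degrees. In form: [[[dx, dy, dz, turn], ...]]. A call has 1 to 5 rows; each row is the pose to reach, as a shift and turn from the pose commanded when the call began; what a row does not reach only later rows make up. A row lasts 1/12 s, in which the tool goes at most 41.7 mm and 7.16 degrees, less where a joint would pass 70% of its speed; a pose out of reach is approached as far as the arm can. A call with a gripper value outside its range is refused whole. OPENING is the opening, from 0 (shut) to 1 (fully open), set as the call begins (- or left out, the last holds). The fingers move at their own pace and stop on an object; FORCE is the grip in N (left out, the last holds). Time passes only in rows, so rows that repeat a pose let the fingers close. It gives the time, the measured TCP pose, the force and the opening at its end, in the units of the state.
- get_obs(): the state, without advancing time (a new reading comes with each control period).
- get_image(name): name is "scene" or "top"; returns (picture, depth): 400x640x3 uint8, red, green, blue; 400x640 float32, m along the optical axis (not along the pixel's ray), 0 where there is no reading.
- camera_model(name): a dict with "fx", "fy", "cx", "cy" (pixels), "xyz" and "attitude" of the camera in the world. Camera axes: x right, y down, z forward; pixel columns grow to the right and rows downward; lengths in m; the calibration is good to about 2 mm. A picture is of the moment at which its call begins. camera_model takes no time and is no camera call.
- finish_job(): hands the job in, once; it reports no verdict.
The state is a dict: "t": time; "q": joint angles; "dq": joint speeds; "effort": joint torques, N m; "tool_pos": TCP position; "tool_rot": TCP orientation; "contact_force": force on the tool from outside, world axes, zero at the start; "wrist_torque": the same for the moment, N m; "opening": finger opening in m.
Only numpy, scipy, OpenCV 4.12 (cv2) and the standard library are available. Lean on these libraries where they do the work, as an engineer would, in place of code of your own. Each camera call takes 0.05 s, during which the arm holds its last target.

## Task

Clear up after the job by sorting the five loose things in front of the steel trays: lay the two screwdrivers along the two lanes of the long low tray, one in each lane, either way round; lay the two wooden off-cuts flat on the floor of the deeper rectangular tray, neither on top of the other; and lay the small dark roll of tape flat in the small square tray.

Things in the scene. Friction and masses are not known exactly. Their poses are not given: they have to be found in the camera images.
- driver_long: the longer loose screwdriver (red handle), 198 mm long, lying on the table. Origin: under the middle of its length, at table height. Its y axis runs along the tool from blade to handle: the handle, 26 mm wide and 31 mm high, reaches from y = 0 to y = +99 mm, the thin blade from y = 0 to y = -99 mm. Best gripped across the handle (along its x axis) at about y = +35 mm
- driver_short: the shorter loose screwdriver (yellow handle), 172 mm long, lying on the table. Origin: under the middle of its length, at table height. Its y axis runs from blade to handle: the handle, 22 mm wide and 28 mm high, reaches from y = -14 to y = +86 mm, the thin blade from there to y = -86 mm. Best gripped across the handle (along its x axis) at about y = +30 mm
- offcut_big: the bigger rectangular off-cut of wood, 45 mm wide along its x, 90 mm long along its y, 38 mm high; origin at the centre of its underside
- offcut_small: the smaller rectangular off-cut of wood, 38 mm wide along its x, 60 mm long along its y, 19 mm high; origin at the centre of its underside
- tape_roll: the small dark roll of adhesive tape lying flat, outside diameter 52 mm, 19 mm high; origin at the centre of its underside, z up. Its core is solid to the touch: grip it across the outside
- lane_tray: the low, long steel tray with a low ridge down its middle that parts it into two lanes; fixed to the table, outside 234 mm along its y by 135 mm along its x. Origin under its centre at table height. Floor 5 mm above the table, walls 4 mm thick with tops 18 mm above the table (rim bead 20 mm). The ridge, 3 mm thick, its top 13 mm above the table, lies along y at x = 0; the lanes are 62 mm wide and 226 mm long, centred at x = +32 and x = -32 mm
- wide_tray: the deeper rectangular steel tray without a ridge, fixed to the table, outside 180 mm along its y by 128 mm along its x. Origin under its centre at table height. Floor 5 mm above the table, inside 172 by 120 mm, walls 4 mm thick with tops 32 mm above the table
- small_tray: the smallest, square steel tray, fixed to the table, outside 114 by 114 mm. Origin under its centre at table height. Floor 5 mm above the table, inside 106 by 106 mm, walls 4 mm thick with tops 22 mm above the table

How it is judged:
At the end, for the whole second after the job is handed in: Screwdrivers one in each lane, on the floor (origin 10-54 mm from the ridge, inside the end walls, under 22 mm high), within 0.3 rad of parallel; off-cuts in the wide tray and tape in the small tray, each inside the walls, underside below 10 mm, tilt under 0.12 rad as it started; all at rest (((x of driver_long in the frame of lane_tray between 0.01 and 0.054 m and x of driver_short in the frame of lane_tray between -0.054 and -0.01 m) or (x of driver_long in the frame of lane_tray between -0.054 and -0.01 m and x of driver_short in the frame of lane_tray between 0.01 and 0.054 m)) and y of driver_long in the frame of lane_tray between -0.018 and 0.018 m and z of each of driver_long, driver_short in the frame of lane_tray below 0.022 m and angle between the y axis of each of driver_long, driver_short and the y axis of lane_tray, either way round below 0.3 rad and y of driver_short in the frame of lane_tray between -0.031 and 0.031 m and x of offcut_big in the frame of wide_tray between -0.04 and 0.04 m and y of offcut_big in the frame of wide_tray between -0.066 and 0.066 m and z of each of offcut_big, offcut_small in the frame of wide_tray below 0.01 m and angle between each of offcut_big, offcut_small, tape_roll's own z axis and vertical below 0.12 rad and x of offcut_small in the frame of wide_tray between -0.043 and 0.043 m and y of offcut_small in the frame of wide_tray between -0.069 and 0.069 m and x of tape_roll in the frame of small_tray between -0.032 and 0.032 m and y of tape_roll in the frame of small_tray between -0.032 and 0.032 m and z of tape_roll in the frame of small_tray below 0.01 m and linear speed of each of driver_long, driver_short, offcut_big, offcut_small, tape_roll below 0.02 m/s and angular speed of each of driver_long, driver_short, offcut_big, offcut_small, tape_roll below 0.15 rad/s); the robot touches nothing.
It also fails if it takes over 136 s, if anything falls off the work surface, if the arm or the gripper's body presses on something with over 40 N, if the wrist force passes 120 N, or if a joint passes its speed limit or range.

## Working session

There is one attempt and no reset: what is moved stays moved. The work goes in short steps, Python scripts to look and compute and a shell command to move; the robot and the scene stay as the last step left them, time stands still between calls to the robot, and variables do not carry over. Pictures are saved under pics/ and viewed, and the job is handed in when it is done.

```bash
ls; mkdir -p pics; cat > h.py <<'E'
import numpy as np, cv2
from scipy.spatial.transform import Rotation as R
from station import *
def cam(n):
    m=camera_model(n); a=np.array(m['attitude'],float)
    Rm=a if a.shape==(3,3) else (R.from_rotvec(a).as_matrix() if a.size==3 else R.from_quat(a).as_matrix())
    return m,Rm,np.array(m['xyz'])
def cloud(n,depth):
    m,Rm,t=cam(n); v,u=np.mgrid[0:depth.shape[0],0:depth.shape[1]]
    p=np.stack([(u-m['cx'])/m['fx']*depth,(v-m['cy'])/m['fy']*depth,depth],-1)
    return p@Rm.T+t
E
python3 - <<'E'
from h import *
print(get_obs()); print(grasp_offset)
for n in('top','scene'):
    print(camera_model(n)); im,d=get_image(n)
    cv2.imwrite(f'pics/{n}0.png',im[...,::-1]); np.save(f'{n}0.npy',d); np.save(f'{n}0im.npy',im)
E
```

```text
pics
{'t': 0.0, 'q': array([-1.29499682e+00,  5.33203962e-02,  1.61430129e+00,  1.09580938e-05,
        1.47602401e+00, -1.18992723e-01]), 'dq': array([-4.48246287e-04,  7.56458339e-04, -7.42356047e-04,  7.80062253e-05,
        1.17409898e-04,  3.92254393e-04]), 'effort': array([-1.48457115e-03, -3.93687129e+01, -3.70176387e+01, -1.83637499e-04,
        7.03095211e-03,  5.04391302e-07]), 'tool_pos': array([ 0.24019926, -0.57623486,  0.19358136]), 'tool_rot': array([ 2.00540754,  0.40320618, -2.00571418]), 'contact_force': array([-0.15959352,  1.13227913, -0.05803232]), 'wrist_torque': array([-0.03193791, -0.00769966,  0.02521896]), 'opening': 0.08542789190313246}
0.0187
{'fx': 507.05604366062107, 'fy': 507.05604366062107, 'cx': 326.25730472672893, 'cy': 211.4295326258902, 'xyz': array([ 0.22112126, -0.00233482,  1.63645044]), 'attitude': array([-2.11743396,  2.145919  , -0.16732043])}
{'fx': 518.4938594016521, 'fy': 518.4938594016521, 'cx': 310.6914110901466, 'cy': 201.5051404700086, 'xyz': array([-0.05317772,  0.79955924,  1.2193581 ]), 'attitude': array([-0.80457534,  2.66240069, -0.94590584])}
```

View pics/top0.png

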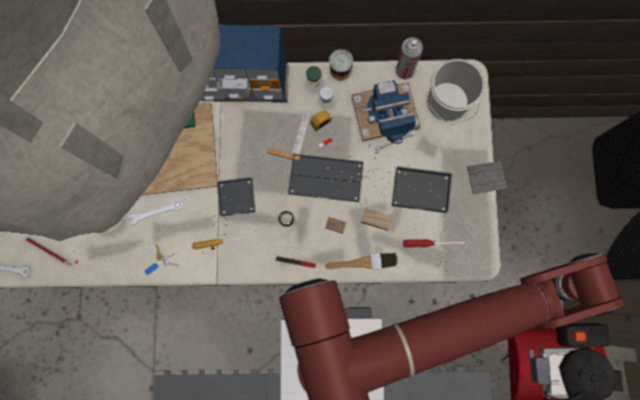

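View pics/scene0.png

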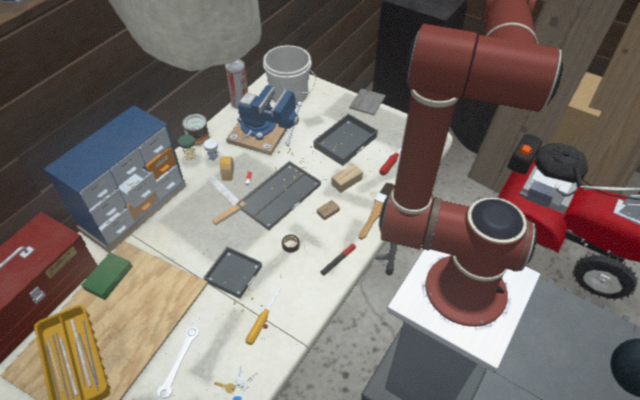

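The top view shows:
- **Trays:** lane tray (326,178), wide tray (421,189), small tray (236,196).
- **Loose items:** tape (286,218), small off-cut (336,225), big off-cut (377,218), red driver (435,243), yellow driver (215,243).
- **Distractors:** a brush, a marker or knife, and wrenches.

Next I'll measure them from depth.

```bash
python3 - <<'E'
from h import *
im=np.load('top0im.npy');d=np.load('top0.npy');P=cloud('top',d);np.save('P.npy',P)
c=im[140:280,180:500]
cv2.imwrite('pics/crop1.png',cv2.resize(c[...,::-1],None,fx=2.5,fy=2.5,interpolation=cv2.INTER_CUBIC))
z=P[...,2]; g=np.clip((z+0.01)/0.06*255,0,255).astype(np.uint8)[140:280,180:500]
cv2.imwrite('pics/crop1z.png',cv2.resize(g,None,fx=2.5,fy=2.5,interpolation=cv2.INTER_NEAREST))
print(np.median(z[200:215,300:330]),np.median(z[205:240,465:485]), np.median(z[215:235,180:200]))
for n,u,v in [('lane',326,178),('wide',421,189),('small',236,196),('tape',286,218),('offs',336,225),('offb',377,218),('red',418,243),('yel',207,243)]: print(n,P[v,u].round(3))
E
```

```text
0.0004453596768904111 0.00031419346963768024 -0.0007104300500575533
lane [0.601 0.009 0.017]
wide [ 0.562 -0.302  0.007]
small [0.549 0.306 0.001]
tape [ 0.473  0.141 -0.   ]
offs [ 0.444 -0.022  0.027]
offb [ 0.464 -0.152  0.038]
red [ 0.383 -0.281  0.029]
yel [0.393 0.393 0.021]
```

```bash
sleep 1
```

```text
(no output)
```

View pics/crop1.png

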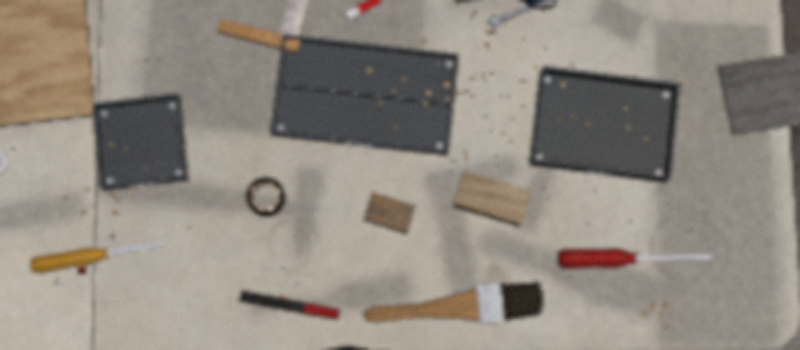

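View pics/crop1z.png

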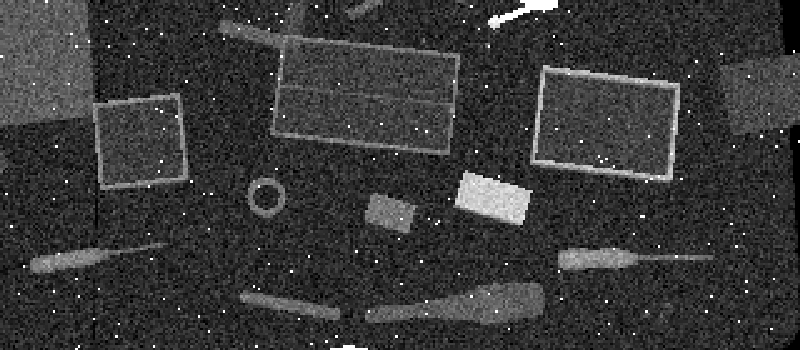

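The depth map is clean enough to fit. One possible obstacle: a wooden handle lies near the far-left corner of the lane tray. Next I'll fit rectangles.

```bash
cat > fit.py <<'E'
from h import *
def med(n=4):
    D=[get_image('top') for _ in range(n)]
    return D[-1][0],np.median([x[1] for x in D],0)
def comp(P,u0,v0,u1,v1,zlo,zhi,name,minarea=15):
    S=P[v0:v1,u0:u1]; m=((S[...,2]>zlo)&(S[...,2]<zhi)).astype(np.uint8)
    n,l,s,_=cv2.connectedComponentsWithStats(m,connectivity=8)
    if n<2: print(name,'none'); return
    i=1+np.argmax(s[1:,4]); q=S[l==i]
    (c,wh,a)=cv2.minAreaRect((q[:,:2]*1000).astype(np.float32))
    b=cv2.boxPoints((c,wh,a)); e1=b[1]-b[0]; e2=b[2]-b[1]; L=e1 if np.linalg.norm(e1)>np.linalg.norm(e2) else e2
    yaw=np.degrees(np.arctan2(L[1],L[0]))%180
    print(name,'c',np.round(c,1),'size',np.round(sorted(wh),1),'longaxis yaw deg',round(yaw,1),'zmed',round(float(np.median(q[:,2])),4),'zmax',q[:,2].max().round(4),'n',len(q), 'mean',(q[:,:2].mean(0)*1000).round(1))
    return q
E
python3 - <<'E'
from fit import *
im,d=med(5); P=cloud('top',d); np.save('P.npy',P); np.save('im.npy',im)
for w in range(1):
  comp(P,284,148,368,206,.011,.026,'lane')
  comp(P,388,160,456,218,.02,.04,'wide'); 
  comp(P,212,172,260,220,.014,.03,'small')
  comp(P,276,208,298,230,.008,.03,'tape'); comp(P,322,214,350,236,.009,.03,'offs')
  comp(P,358,206,396,233,.015,.05,'offb')
  q=comp(P,398,232,470,252,.004,.04,'red');q=comp(P,398,232,470,252,.016,.04,'redh')
  q=comp(P,186,230,256,256,.004,.04,'yel');q=comp(P,186,230,256,256,.014,.04,'yelh')
  q=comp(P,260,140,310,165,.005,.06,'spat')
Z=(P[...,2]*1000).round().astype(int)
print(Z[150:168:1,264:312:2])
E
```

```text
lane c [606.7  24.5] size [138.3 265.7] longaxis yaw deg 82.1 zmed 0.0184 zmax 0.0243 n 449 mean [614.2  23.8]
wide c [ 558.8 -301.1] size [129.6 181.6] longaxis yaw deg 81.5 zmed 0.0324 zmax 0.0389 n 386 mean [ 558.3 -303.4]
small c [544.9 305.3] size [115.8 118.5] longaxis yaw deg 96.3 zmed 0.0229 zmax 0.0283 n 248 mean [545.9 304.8]
tape c [469.5 141.2] size [48.7 49. ] longaxis yaw deg 88.5 zmed 0.0183 zmax 0.0252 n 120 mean [469.6 140.1]
offs c [446.7 -20. ] size [38.4 59.8] longaxis yaw deg 72.2 zmed 0.019 zmax 0.0249 n 223 mean [446.5 -20. ]
offb c [ 462.1 -151.5] size [45.3 89.9] longaxis yaw deg 72.5 zmed 0.0378 zmax 0.0443 n 424 mean [ 460.8 -151. ]
red c [ 384.5 -332.6] size [ 26.2 196.3] longaxis yaw deg 90.1 zmed 0.0218 zmax 0.0319 n 306 mean [ 383.9 -302.3]
redh c [ 384.2 -286. ] size [ 25.9 103.1] longaxis yaw deg 89.9 zmed 0.023 zmax 0.0319 n 230 mean [ 384.2 -282.7]
yel c [398.5 356.8] size [ 21.5 171.5] longaxis yaw deg 99.8 zmed 0.0189 zmax 0.0275 n 251 mean [393.9 377.4]
yelh c [392.2 393.1] size [21.4 97.8] longaxis yaw deg 99.6 zmed 0.0197 zmax 0.0275 n 189 mean
[... 776 characters left out ...]
15 14  8  5  4  4  7  5]
 [-1  2  3 -2 -1  0 -1 -1 -3 -2  0 -3  0 -1  8 13 14 14  8  9  5  6  6  2]
 [ 1 -2  2  4  0 -2  1  4  2 -1 -1  4  0  0 21  2  7 14  6  3  7  2  3  4]
 [ 3 -3 -2 -1  6  0  2  0 -2  4  1 -1  2  1 17  9  3  5  5  5  4  5  7  7]
 [ 1  2 -1  1 -4  2 -3  0  1  5  2 -2  1  0 22  4  7  3  6  4  7  7  4  4]
 [ 2  1 -3  4 -1  1 -3  3 -4 -2 -2 -1  0  4 17  7  6  5  4  8  8  3  3  6]
 [-2  2 -1 -2 -3 -2 -3 -1 -2  0 -3  1 -1  2 21  7  5  6  9  4  4  7  5  4]
 [ 0  2 -2  2 -3  0 -1 -2 -1 -3  0  0  3 -2 20  9  6  6  6  4  6  3  3  9]
 [ 0  3  1  1  2 -2  2  3 -2  1  1  1  3 -1 19  7  3  5  6  3  2  3  5  3]
 [ 1  0  2 -3  1  1  0  3  4  0 -2  5  0 -2 19  5  7  7  4  2  8  8  7  4]]
```

```bash
python3 - <<'E'
from fit import *
from scipy.optimize import least_squares
P=np.load('P.npy')
def rect(u0,v0,u1,v1,zlo,zhi,X,Y,x0,excl=None):
    S=P[v0:v1,u0:u1].reshape(-1,3); q=S[(S[:,2]>zlo)&(S[:,2]<zhi),:2]*1000
    if excl is not None: q=q[~excl(q)]
    def r(p):
        a=np.radians(p[2]-90); c,s=np.cos(a),np.sin(a); d=q-p[:2]
        lx=abs(d[:,0]*c+d[:,1]*s)-X/2; ly=abs(-d[:,0]*s+d[:,1]*c)-Y/2
        return np.where((lx<0)&(ly<0),np.maximum(lx,ly),np.hypot(np.maximum(lx,0),np.maximum(ly,0)))
    o=least_squares(r,x0,loss='soft_l1',f_scale=2); print(o.x.round(1),'resid',np.median(abs(o.fun)).round(2),len(q)); return o.x
rect(284,145,370,206,.0145,.026,131,230,[603,12,84],lambda q:(q[:,1]>90)&(q[:,0]>640))
rect(388,160,456,218,.02,.04,124,176,[558,-302,82])
rect(212,172,260,220,.014,.03,110,110,[545,305,96])
o=get_obs(); M=R.from_rotvec(o['tool_rot']).as_matrix(); print(M.round(3)); print(np.degrees(np.arctan2(M[1,1],M[0,1])))
# ridge check & decor points in lane frame
E
```

```text
[604.    9.5  82.6] resid 1.41 338
[ 557.8 -300.4   81.8] resid 1.13 393
[544.8 303.5  96.2] resid 1.35 256
[[-0.     0.385 -0.923]
 [ 0.    -0.923 -0.385]
 [-1.    -0.001 -0.   ]]
-67.37993671267132
```

Jaw axis is at -67.4°, so the red driver needs a turn of +67.4°. First pick: red driver, grip point (0.384, -0.298).

```bash
python3 -m crank '[[[0.018,0.035,0,7],[0.036,0.07,0,14],[0.054,0.105,0,21],[0.072,0.14,0,28],[0.09,0.174,0,35]]]' 0.65 40
python3 -m crank '[[[0.014,0.026,-0.01,7],[0.027,0.052,-0.02,14],[0.04,0.078,-0.03,21],[0.054,0.104,-0.04,28],[0.054,0.104,-0.05,32.4]]]'
python3 -m crank '[[[0,0,0,0],[0,0,0,0],[0,0,0,0]]]'
```

```text
t: 0.77
tool_pos: [0.3308, -0.4012, 0.1948]
tool_rot: [1.608, 0.89, -1.608]
contact_force: [-0.5, -1.1, -0.3]
opening: 0.0553
t: 1.18
tool_pos: [0.3861, -0.2952, 0.1444]
tool_rot: [1.203, 1.214, -1.2]
contact_force: [0.0, -0.8, 0.3]
opening: 0.0555
t: 1.43
tool_pos: [0.3844, -0.2997, 0.1456]
tool_rot: [1.21, 1.207, -1.211]
contact_force: [1.1, 0.4, -0.3]
opening: 0.0556
```

```bash
python3 -m crank '[[[0,0.001,-0.03,0],[0,0.001,-0.06,0],[0,0.001,-0.09,0],[0,0.001,-0.115,0],[0,0.001,-0.138,0]]]'
python3 -m crank '[[[0,0,0,0],[0,0,0,0]]]'
python3 -m crank '[[[0,0,0,0],[0,0,0,0],[0,0,0,0],[0,0,0,0],[0,0,0,0]]]' 0.1 50
```

```text
t: 1.85
tool_pos: [0.3841, -0.299, 0.0061]
tool_rot: [1.211, 1.207, -1.211]
contact_force: [0.3, -0.6, 0.5]
opening: 0.0555
t: 2.02
tool_pos: [0.3837, -0.2982, 0.0066]
tool_rot: [1.211, 1.21, -1.211]
contact_force: [0.2, -0.1, 1.4]
opening: 0.0553
t: 2.43
tool_pos: [0.3849, -0.2985, 0.0078]
tool_rot: [1.209, 1.207, -1.209]
contact_force: [0.4, 0.6, 0.0]
opening: 0.0085
```

The fingers closed to 8.5 mm, so there was no grasp. I'll look before moving again.

```bash
python3 - <<'E'
from fit import *
im,d=get_image('top'); im2,d2=get_image('scene')
cv2.imwrite('pics/a1.png',cv2.resize(im[200:300,360:500,::-1],None,fx=5,fy=5,interpolation=cv2.INTER_CUBIC))
cv2.imwrite('pics/a2.png',cv2.resize(im2[100:280,300:520,::-1],None,fx=3.3,fy=3.3,interpolation=cv2.INTER_CUBIC))
print(get_obs()['q'])
E
```

```text
[-8.12420432e-01 -8.18013184e-02  2.07963111e+00  1.67400934e-05
  1.14297390e+00 -8.12812919e-01]
```

View pics/a1.png

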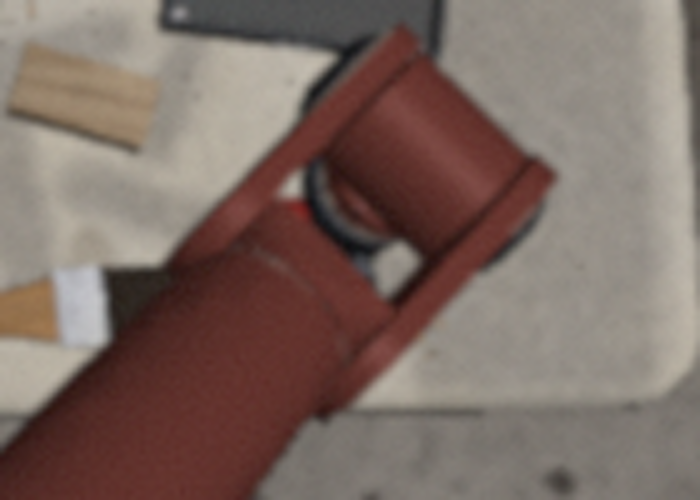

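View pics/a2.png

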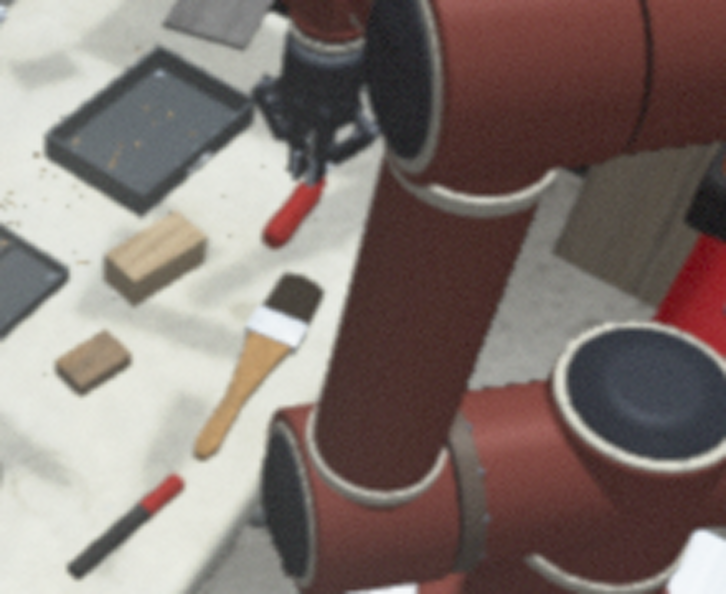

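```bash
python3 - <<'E'
from fit import *
im2,d2=get_image('scene'); m,Rm,t=cam('scene')
def pr(p):
    c=Rm.T@(np.array(p)-t); return (m['fx']*c[0]/c[2]+m['cx'],m['fy']*c[1]/c[2]+m['cy'])
for p in [(.384,-.234,.015),(.384,-.298,.015),(.384,-.334,.015),(.384,-.43,.01),(.384,-.298,.007),(.384,-.298,.08)]:
    x=pr(p); print(p,np.round(x,1),((x[0]-300)*3.3,(x[1]-100)*3.3))
P=cloud('scene',d2)
# red pixels
a=im2.astype(int); mk=(a[...,0]>110)&(a[...,1]<60)&(a[...,2]<60); mk[:,:370]=0; mk[:,402:]=0; mk[:150]=0;mk[180:]=0
q=P[mk]; print(len(q)); print(q.min(0).round(3),q.max(0).round(3),np.median(q,0).round(3))
cv2.imwrite('pics/a3.png',cv2.resize(im2[110:180,365:425,::-1],None,fx=8,fy=8,interpolation=cv2.INTER_CUBIC))
E
```

```text
(0.384, -0.234, 0.015) [381.6 172.2] (np.float64(269.1927811467969), np.float64(238.35251301074592))
(0.384, -0.298, 0.015) [391.3 159.9] (np.float64(301.15538201392786), np.float64(197.70546961132584))
(0.384, -0.334, 0.015) [396.5 153.2] (np.float64(318.57579784420267), np.float64(175.5518156820769))
(0.384, -0.43, 0.01) [409.8 137.1] (np.float64(362.49270174399624), np.float64(122.43202168999106))
(0.384, -0.298, 0.007) [391.  161.6] (np.float64(300.24140180399854), np.float64(203.40953524615577))
(0.384, -0.298, 0.08) [393.6 145.4] (np.float64(308.8418695618125), np.float64(149.73481445038456))
55
[ 0.372 -0.316  0.015] [ 0.386 -0.228  0.027] [ 0.376 -0.271  0.021]
```

```bash
true
```

```text
(no output)
```

View pics/a3.png

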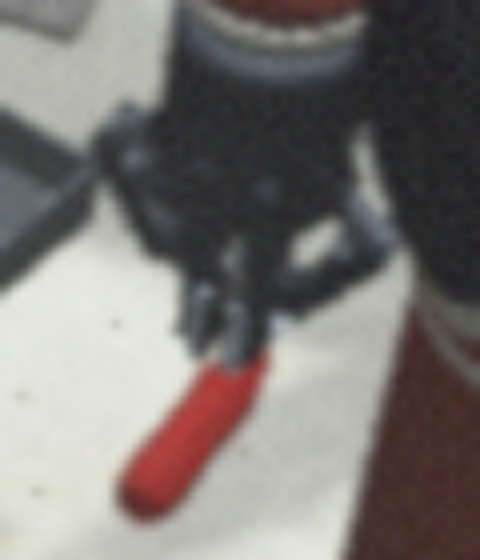

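```bash
python3 - <<'E'
from fit import *
D=[get_image('scene') for _ in range(3)]; im=D[0][0]; P=cloud('scene',np.median([x[1] for x in D],0))
for v in range(134,164,2):
    print(v,[tuple((P[v,u]*1000).round().astype(int)) for u in range(384,404,3)])
E
```

```text
134 [(np.int64(423), np.int64(-303), np.int64(103)), (np.int64(405), np.int64(-283), np.int64(129)), (np.int64(394), np.int64(-279), np.int64(138)), (np.int64(386), np.int64(-285), np.int64(137)), (np.int64(375), np.int64(-280), np.int64(147)), (np.int64(367), np.int64(-283), np.int64(149)), (np.int64(358), np.int64(-285), np.int64(152))]
136 [(np.int64(462), np.int64(-394), np.int64(3)), (np.int64(403), np.int64(-280), np.int64(125)), (np.int64(393), np.int64(-280), np.int64(129)), (np.int64(387), np.int64(-288), np.int64(127)), (np.int64(372), np.int64(-276), np.int64(143)), (np.int64(365), np.int64(-280), np.int64(144)), (np.int64(358), np.int64(-288), np.int64(142))]
138 [(np.int64(415), np.int64(-288), np.int64(103)), (np.int64(401), np.int64(-279), np.int64(118)), (np.int64(392), np.int64(-280), np.int64(121)), (np.int64(385), np.int64(-287), np.int64(120)), (np.int64(373), np.int64(-279), np.int64(133)), (np.int64(366), np.int64(-286), np.int64(130)), (np.int64(356), np.int64(-285), np.int64(137))]
140 [(np.int64(412), np.int64(-283), np.int64(100)), (np.int64(402), np.int64(-
[... 3220 characters left out ...]
64), np.int64(-339), np.int64(0))]
160 [(np.int64(409), np.int64(-298), np.int64(0)), (np.int64(392), np.int64(-283), np.int64(23)), (np.int64(385), np.int64(-290), np.int64(21)), (np.int64(376), np.int64(-292), np.int64(24)), (np.int64(372), np.int64(-307), np.int64(14)), (np.int64(369), np.int64(-326), np.int64(-1)), (np.int64(360), np.int64(-329), np.int64(1))]
162 [(np.int64(405), np.int64(-292), np.int64(-2)), (np.int64(387), np.int64(-272), np.int64(26)), (np.int64(379), np.int64(-278), np.int64(25)), (np.int64(373), np.int64(-289), np.int64(20)), (np.int64(373), np.int64(-313), np.int64(-1)), (np.int64(365), np.int64(-318), np.int64(-1)), (np.int64(357), np.int64(-325), np.int64(-3))]
```

The scene camera disagrees with the reported pose. The fingertips (pixel ~(394,155)) stand about 35–40 mm higher than the reported TCP z of 7 mm and sit above the handle. So I'll reopen, go down in small steps, and watch the force and the picture.

```bash
python3 -m crank '[[[0,0,0,0],[0,0,0,0],[0,0,0,0],[0,0,0,0],[0,0,0,0]]]' 0.65 50
python3 -m crank '[[[0,0,-0.004,0],[0,0,-0.008,0],[0,0,-0.012,0],[0,0,-0.012,0]]]'
cat > tip.py <<'E'
from fit import *
import sys
n=sys.argv[1]
D=[get_image('scene') for _ in range(3)]; im=D[0][0]; P=cloud('scene',np.median([x[1] for x in D],0))
o=get_obs(); tp=o['tool_pos']; print(o['t'],tp.round(4),o['contact_force'].round(1),o['opening'])
m,Rm,t=cam('scene'); c=Rm.T@(tp-t); u,v=int(m['fx']*c[0]/c[2]+m['cx']),int(m['fy']*c[1]/c[2]+m['cy'])
u0,v0=max(u-45,0),max(v-55,0)
cv2.imwrite(f'pics/{n}.png',cv2.resize(im[v0:v0+75,u0:u0+90,::-1],None,fx=7,fy=7,interpolation=cv2.INTER_CUBIC))
print('tcp px in crop',(u-u0)*7,(v-v0)*7)
S=P[v0:v0+75,u0:u0+90].reshape(-1,3); C=im[v0:v0+75,u0:u0+90].reshape(-1,3).astype(int)
M=R.from_rotvec(o['tool_rot']).as_matrix(); L=(S-tp)@M  # tool frame
k=(abs(L[:,1])<.06)&(abs(L[:,2])<.016)&(C.max(1)<75)&(S[:,2]>.008)&(L[:,0]>-.09)
q=L[k]; 
for a in (-1,1):
    w=q[q[:,1]*a>0]; 
    if len(w): print('side',a,'n',len(w),'tool-x pct 90,95,100',np.percentile(w[:,0],[90,95,100]).round(4))
E
python3 tip.py b1
```

```text
t: 3.15
tool_pos: [0.3844, -0.2979, 0.0068]
tool_rot: [1.209, 1.209, -1.209]
contact_force: [0.5, 0.1, 0.7]
opening: 0.0558
t: 3.48
tool_pos: [0.3836, -0.2971, -0.0065]
tool_rot: [1.209, 1.212, -1.209]
contact_force: [-0.2, 0.3, -0.2]
opening: 0.0553
3.6333 [ 0.3843 -0.2978 -0.0054] [ 0.4 -0.3  0.3] 0.055722508318474966
tcp px in crop 315 385
side -1 n 20 tool-x pct 90,95,100 [-0.0609 -0.0598 -0.053 ]
side 1 n 19 tool-x pct 90,95,100 [-0.0567 -0.0552 -0.0477]
```

View pics/b1.png

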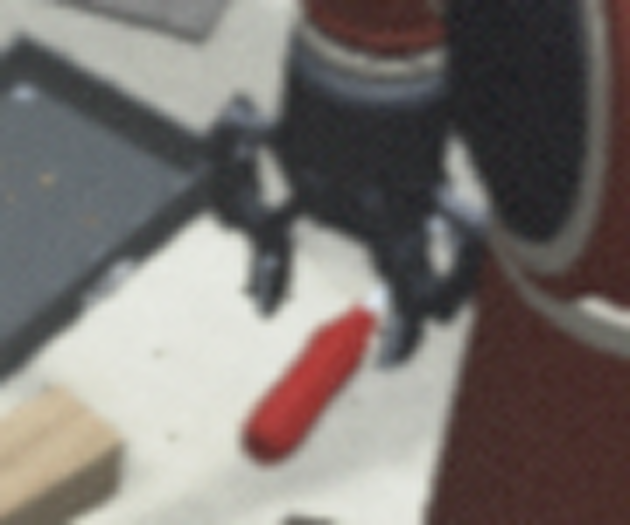

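Still about 35 mm above where the reported pose says; the handle lies between and below the fingers. I'll go further down.

```bash
python3 -m crank '[[[0,0,-0.003,0],[0,0,-0.006,0],[0,0,-0.009,0],[0,0,-0.012,0],[0,0,-0.012,0]]]'
python3 tip.py b2
```

```text
t: 4.05
tool_pos: [0.3839, -0.2974, -0.0181]
tool_rot: [1.209, 1.211, -1.209]
contact_force: [0.1, -0.9, -0.3]
opening: 0.0556
4.2 [ 0.3844 -0.2979 -0.0172] [0.2 0.9 0.6] 0.05548653858509902
tcp px in crop 315 385
side -1 n 21 tool-x pct 90,95,100 [-0.0621 -0.0603 -0.0564]
side 1 n 16 tool-x pct 90,95,100 [-0.0546 -0.0516 -0.0495]
```

View pics/b2.png

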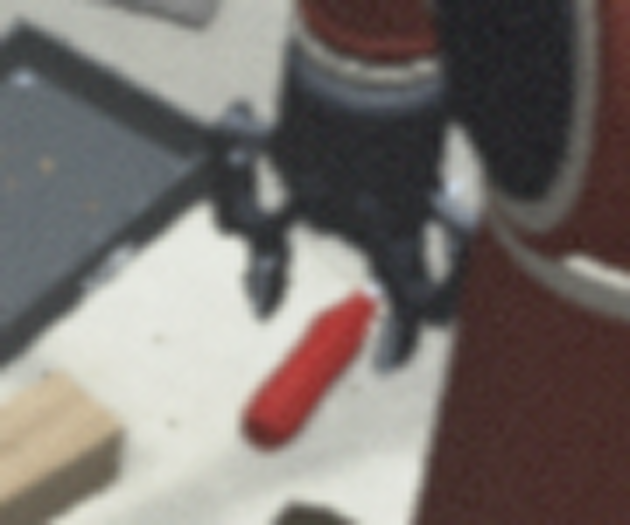

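```bash
cat > tz.py <<'E'
from fit import *
import sys
# args: crop px of a tip pixel (7x crop) and world x,y on which vertical line -> z
def tipz(px,py,x,y):
    o=get_obs(); tp=o['tool_pos']; m,Rm,t=cam('scene'); c=Rm.T@(tp-t); u,v=int(m['fx']*c[0]/c[2]+m['cx']),int(m['fy']*c[1]/c[2]+m['cy'])
    U=max(u-45,0)+px/7; V=max(v-55,0)+py/7
    best=min(np.arange(-.03,.1,.001),key=lambda z:abs((lambda c:m['fy']*c[1]/c[2]+m['cy'])(Rm.T@(np.array([x,y,z])-t))-V))
    c=Rm.T@(np.array([x,y,best])-t); print('z',round(best,3),'u pred crop',(m['fx']*c[0]/c[2]+m['cx']-max(u-45,0))*7)
if __name__=='__main__':
    a=list(map(float,sys.argv[1:])); tipz(*a)
E
python3 tz.py 262 312 .415 -.298; python3 tz.py 262 312 .42 -.288; python3 tz.py 390 368 .353 -.298; python3 tz.py 390 368 .35 -.288
```

```text
z 0.017 u pred crop 264.6246053747515
z 0.023 u pred crop 245.75245400380766
z 0.016 u pred crop 384.5077109656906
z 0.027 u pred crop 383.1295766003831
```

Tips are now about 17–22 mm above the table, so the offset is about 36 mm. I'll go down 11 mm more and close.

```bash
python3 -m crank '[[[0,0,-0.003,0],[0,0,-0.006,0],[0,0,-0.009,0],[0,0,-0.011,0],[0,0,-0.011,0]]]'
python3 -m crank '[[[0,0,0,0],[0,0,0,0],[0,0,0,0],[0,0,0,0],[0,0,0,0]]]' 0.1 60
python3 tip.py b3
```

```text
t: 4.62
tool_pos: [0.3839, -0.2974, -0.0289]
tool_rot: [1.209, 1.211, -1.209]
contact_force: [-0.1, -0.1, -0.2]
opening: 0.0556
t: 5.03
tool_pos: [0.3847, -0.2982, -0.0278]
tool_rot: [1.209, 1.208, -1.209]
contact_force: [0.6, -0.3, 1.5]
opening: 0.0241
5.1833 [ 0.3847 -0.2983 -0.0278] [ 0.3 -0.2  2.6] 0.023757650180060496
tcp px in crop 315 385
side -1 n 27 tool-x pct 90,95,100 [-0.0621 -0.0583 -0.0529]
side 1 n 21 tool-x pct 90,95,100 [-0.0596 -0.0556 -0.0554]
```

View pics/b3.png

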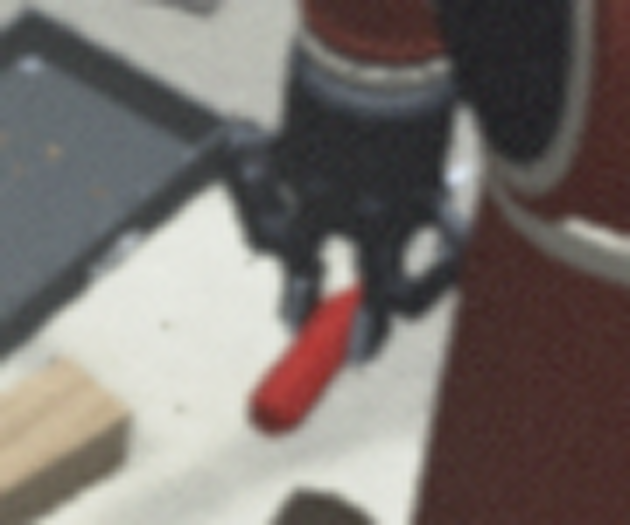

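The fingers stopped at 24 mm, so the red handle is gripped. I'll lift it and carry it to the near lane: grip point (0.580, 0.048), turn -7.5°.

```bash
python3 -m crank '[[[0,0,0.01,0],[0,0,0.03,0],[0,0,0.06,0],[0,0,0.09,0],[0,0,0.11,0]]]' 0.1 80
python3 tip.py b4
```

```text
t: 5.6
tool_pos: [0.3849, -0.2984, 0.0848]
tool_rot: [1.208, 1.207, -1.208]
contact_force: [-0.4, -0.9, -0.8]
opening: 0.0235
5.75 [ 0.3853 -0.2989  0.0839] [-0.2  0.1 -0.9] 0.023332477766403063
tcp px in crop 315 385
side -1 n 33 tool-x pct 90,95,100 [-0.0579 -0.0553 -0.0518]
side 1 n 34 tool-x pct 90,95,100 [-0.0599 -0.0551 -0.0509]
```

View pics/b4.png

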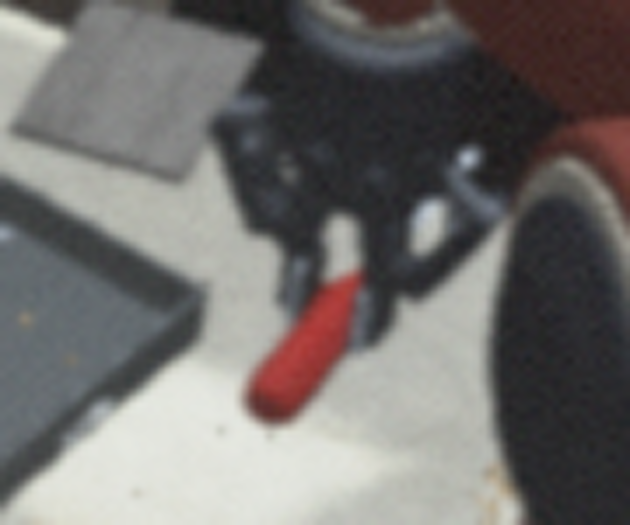

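The driver is held level. Carrying it now.

```bash
python3 -m crank '[[[0.015,0.027,0,0],[0.03,0.054,0,-1],[0.045,0.08,0,-2],[0.06,0.107,0,-3],[0.075,0.133,0,-4]]]'
python3 -m crank '[[[0.015,0.027,0,-1],[0.03,0.054,0,-2],[0.045,0.08,0,-3],[0.06,0.107,0,-3.5],[0.075,0.133,0,-3.5]]]'
python3 -m crank '[[[0.015,0.027,0,0],[0.03,0.054,0,0],[0.045,0.08,0,0],[0.045,0.08,0,0],[0.045,0.08,0,0]]]'; python3 tip.py b5
```

```text
t: 6.17
tool_pos: [0.4581, -0.1627, 0.0793]
tool_rot: [1.261, 1.179, -1.263]
contact_force: [0.9, -0.8, -0.4]
opening: 0.0235
t: 6.58
tool_pos: [0.533, -0.0299, 0.0791]
tool_rot: [1.303, 1.148, -1.308]
contact_force: [0.1, -0.4, -0.8]
opening: 0.0235
t: 7.0
tool_pos: [0.5779, 0.0494, 0.0792]
tool_rot: [1.3, 1.149, -1.307]
contact_force: [-1.0, -0.2, -0.9]
opening: 0.0234
7.15 [0.578  0.0475 0.0802] [ 0.9 -0.9 -1.4] 0.023317489987776895
tcp px in crop 315 385
side -1 n 1 tool-x pct 90,95,100 [-0.0871 -0.0871 -0.0871]
side 1 n 8 tool-x pct 90,95,100 [-0.0594 -0.0593 -0.0591]
```

View pics/b5.png

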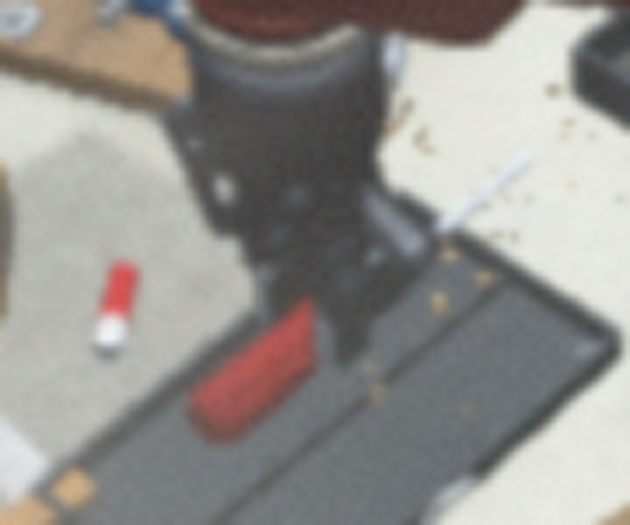

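```bash
python3 -m crank '[[[0.001,0,-0.025,0],[0.001,0,-0.045,0],[0.001,0,-0.065,0],[0.001,0,-0.075,0],[0.001,0,-0.082,0]]]'
python3 -m crank '[[[0,0,-0.004,0],[0,0,-0.008,0],[0,0,-0.012,0],[0,0,-0.016,0],[0,0,-0.018,0]]]'
python3 -m crank '[[[0,0,0,0],[0,0,0,0]]]'; python3 tip.py b6
```

```text
t: 7.57
tool_pos: [0.5786, 0.0472, -0.0023]
tool_rot: [1.304, 1.146, -1.308]
contact_force: [0.0, 0.9, -1.1]
opening: 0.0234
t: 7.98
tool_pos: [0.5807, 0.0481, -0.018]
tool_rot: [1.305, 1.144, -1.304]
contact_force: [-0.3, 0.1, -1.0]
opening: 0.0234
t: 8.15
tool_pos: [0.5805, 0.0482, -0.018]
tool_rot: [1.305, 1.145, -1.304]
contact_force: [0.2, -0.2, -0.5]
opening: 0.0237
8.3 [ 0.5807  0.0481 -0.0178] [-0.4  0.  -0.4] 0.023493119184208135
tcp px in crop 315 385
side -1 n 7 tool-x pct 90,95,100 [-0.057  -0.0564 -0.0557]
side 1 n 3 tool-x pct 90,95,100 [-0.0538 -0.0533 -0.0527]
```

View pics/b6.png

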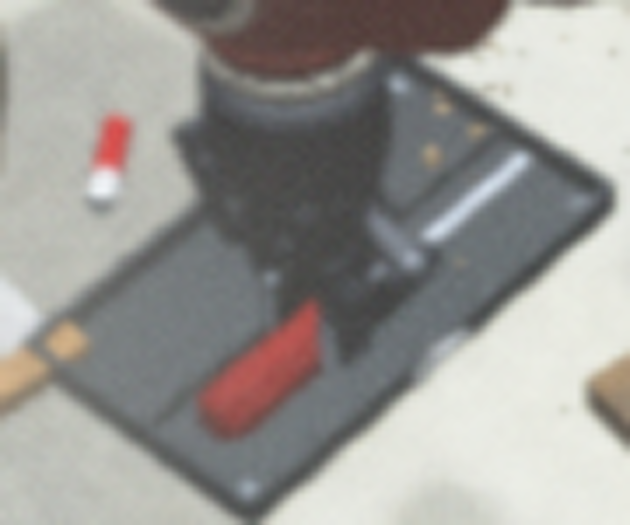

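The driver is in the near lane and clear of the ridge and end walls. I'll lower the last few mm and open only slightly.

```bash
python3 -m crank '[[[0,0,-0.002,0],[0,0,-0.004,0],[0,0,-0.005,0],[0,0,-0.005,0]]]'
python3 -m crank '[[[0,0,0,0],[0,0,0,0],[0,0,0,0],[0,0,0,0]]]' 0.40
python3 -m crank '[[[0,0,0.01,0],[0,0,0.03,0],[0,0,0.06,0],[0,0,0.09,0],[0,0,0.12,0]]]'; python3 tip.py b7
```

```text
t: 8.63
tool_pos: [0.5805, 0.0481, -0.0227]
tool_rot: [1.304, 1.145, -1.305]
contact_force: [-1.6, 0.1, 4.4]
opening: 0.0233
t: 8.97
tool_pos: [0.5803, 0.0481, -0.0234]
tool_rot: [1.305, 1.145, -1.305]
contact_force: [0.1, 0.3, 0.0]
opening: 0.0338
t: 9.38
tool_pos: [0.5801, 0.0481, 0.0986]
tool_rot: [1.305, 1.145, -1.305]
contact_force: [0.1, 0.4, 0.2]
opening: 0.0343
9.5333 [0.5832 0.048  0.1015] [ 0.  -0.2 -0.3] 0.034357815572806594
tcp px in crop 315 385
side -1 n 4 tool-x pct 90,95,100 [-0.0753 -0.0724 -0.0696]
side 1 n 29 tool-x pct 90,95,100 [-0.0485 -0.0468 -0.0448]
```

View pics/b7.png

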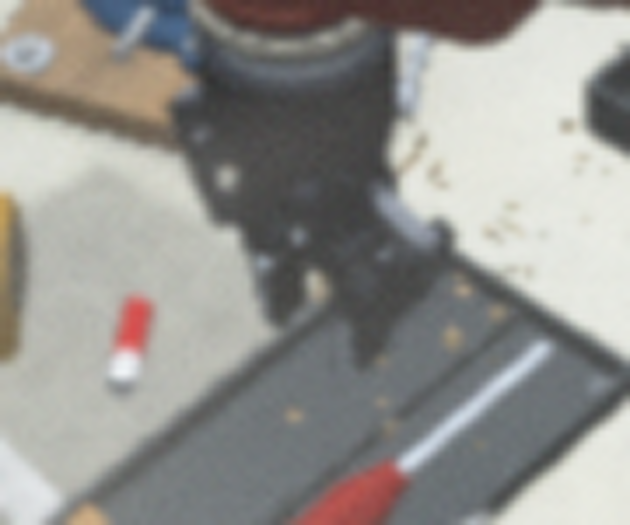

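The red driver lies in the near lane. Next is the yellow driver: grip point (0.393, 0.386), turn +17.3°.

```bash
python3 -m crank '[[[-0.019,0.034,0,4],[-0.038,0.068,0,8],[-0.057,0.102,0,12],[-0.076,0.136,0,16],[-0.095,0.17,0,17.3]]]' 0.65
python3 -m crank '[[[-0.019,0.034,0,0],[-0.038,0.068,0,0],[-0.057,0.102,0,0],[-0.076,0.136,0,0],[-0.092,0.168,0,0]]]'
python3 -m crank '[[[0,0,0,0],[0,0,0,0]]]'; python3 tip.py c1
```

```text
t: 9.95
tool_pos: [0.4833, 0.219, 0.0955]
tool_rot: [1.079, 1.288, -1.082]
contact_force: [0.9, 0.6, -0.8]
opening: 0.0554
t: 10.37
tool_pos: [0.3909, 0.3871, 0.0954]
tool_rot: [1.08, 1.286, -1.084]
contact_force: [0.6, -0.2, 0.1]
opening: 0.0554
t: 10.53
tool_pos: [0.3916, 0.3868, 0.0955]
tool_rot: [1.077, 1.287, -1.081]
contact_force: [0.3, -0.6, -0.4]
opening: 0.0553
10.6833 [0.3934 0.385  0.096 ] [-0.1 -0.1  0.9] 0.05523118603705599
tcp px in crop 315 385
side -1 n 21 tool-x pct 90,95,100 [-0.064  -0.0632 -0.0591]
side 1 n 49 tool-x pct 90,95,100 [-0.0517 -0.0503 -0.046 ]
```

View pics/c1.png

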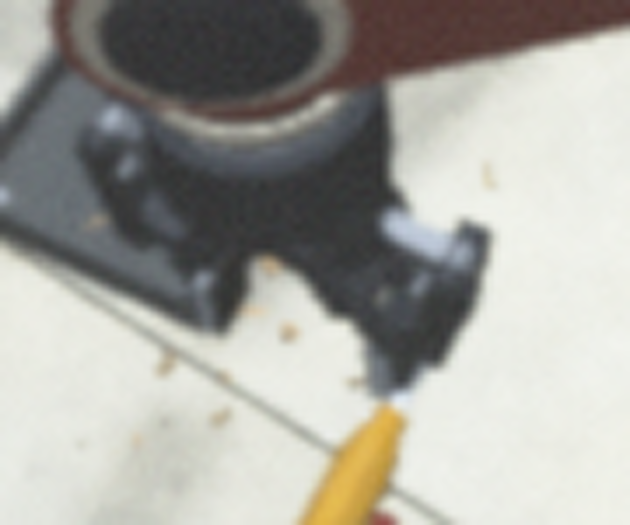

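```bash
python3 -m crank '[[[0,0.001,-0.03,0],[0,0.001,-0.06,0],[0,0.001,-0.085,0],[0,0.001,-0.1,0],[0,0.001,-0.11,0]]]'
python3 -m crank '[[[0,0,-0.005,0],[0,0,-0.01,0],[0,0,-0.014,0],[0,0,-0.014,0]]]'
python3 -m crank '[[[0,0,0,0],[0,0,0,0],[0,0,0,0],[0,0,0,0],[0,0,0,0]]]' 0.1 70
python3 tip.py c2
```

```text
t: 11.1
tool_pos: [0.3926, 0.3846, -0.016]
tool_rot: [1.08, 1.285, -1.088]
contact_force: [-0.5, -1.0, -0.3]
opening: 0.0556
t: 11.43
tool_pos: [0.3938, 0.3871, -0.027]
tool_rot: [1.083, 1.285, -1.082]
contact_force: [0.7, -0.0, 0.3]
opening: 0.0554
t: 11.85
tool_pos: [0.3942, 0.3877, -0.026]
tool_rot: [1.083, 1.285, -1.08]
contact_force: [0.3, -1.0, 5.4]
opening: 0.0195
12.0 [ 0.3942  0.3877 -0.026 ] [-0.4 -0.8  5.3] 0.019221266331590454
tcp px in crop 315 385
side -1 n 23 tool-x pct 90,95,100 [-0.0622 -0.0589 -0.0553]
side 1 n 24 tool-x pct 90,95,100 [-0.0533 -0.0523 -0.0462]
```

View pics/c2.png

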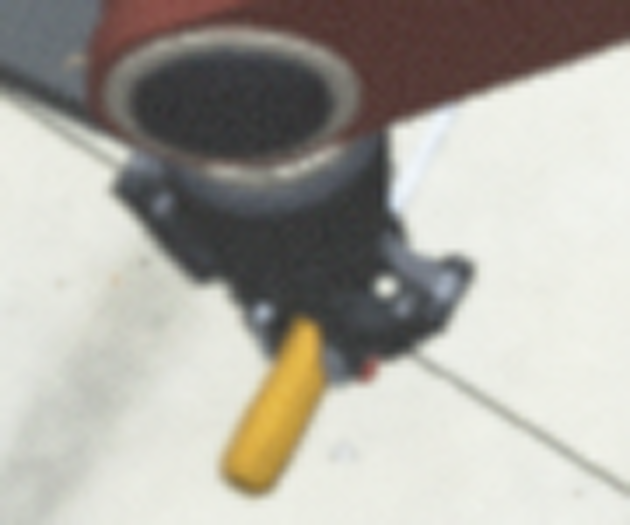

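Yellow handle gripped (19 mm). I'll lift it and carry it to the far lane: grip point (0.634, 0.025), turn -17°, shifted slightly away from the wooden handle in the corner.

```bash
python3 -m crank '[[[0,0,0.01,0],[0,0,0.03,0],[0,0,0.06,0],[0,0,0.09,0],[0,0,0.12,0]]]' 0.1 80
python3 -m crank '[[[0.016,-0.024,0,-2],[0.032,-0.048,0,-4],[0.048,-0.073,0,-6],[0.064,-0.097,0,-8],[0.08,-0.121,0,-10]]]'
python3 -m crank '[[[0.016,-0.024,0,-2],[0.032,-0.048,0,-4],[0.048,-0.073,0,-6],[0.064,-0.097,0,-7],[0.08,-0.121,0,-7]]]'
python3 -m crank '[[[0.016,-0.024,0,0],[0.032,-0.048,0,0],[0.048,-0.073,0,0],[0.064,-0.097,0,0],[0.08,-0.121,0,0]]]'
python3 -m crank '[[[0,0,0,0],[0,0,0,0]]]'; python3 tip.py c3
```

```text
t: 12.42
tool_pos: [0.3926, 0.3866, 0.0936]
tool_rot: [1.081, 1.286, -1.083]
contact_force: [0.8, 0.9, -1.9]
opening: 0.0193
t: 12.83
tool_pos: [0.4735, 0.2649, 0.0929]
tool_rot: [1.212, 1.207, -1.213]
contact_force: [1.0, 0.6, -0.2]
opening: 0.0194
t: 13.25
tool_pos: [0.5535, 0.1438, 0.0927]
tool_rot: [1.301, 1.147, -1.302]
contact_force: [0.7, 0.1, -1.3]
opening: 0.0192
t: 13.67
tool_pos: [0.6335, 0.0229, 0.0926]
tool_rot: [1.301, 1.148, -1.302]
contact_force: [-0.6, 0.0, -1.3]
opening: 0.0192
t: 13.83
tool_pos: [0.6335, 0.023, 0.0926]
tool_rot: [1.302, 1.147, -1.303]
contact_force: [-1.4, 0.5, -1.4]
opening: 0.0188
13.9833 [0.6325 0.025  0.0925] [-0.6 -1.  -0.7] 0.018877012004612823
tcp px in crop 315 385
side -1 n 8 tool-x pct 90,95,100 [-0.0607 -0.0578 -0.0549]
```

View pics/c3.png

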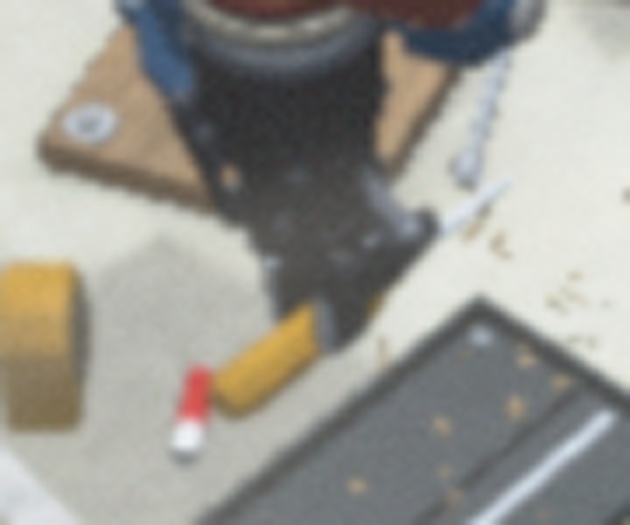

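```bash
python3 -m crank '[[[0,0,-0.025,0],[0,0,-0.05,0],[0,0,-0.07,0],[0,0,-0.085,0],[0,0,-0.09,0]]]'
python3 -m crank '[[[0,0,-0.004,0],[0,0,-0.008,0],[0,0,-0.012,0],[0,0,-0.015,0],[0,0,-0.015,0]]]'; python3 tip.py c4
```

```text
t: 14.4
tool_pos: [0.6305, 0.0253, -0.0005]
tool_rot: [1.297, 1.152, -1.304]
contact_force: [-0.7, -0.3, -0.9]
opening: 0.0192
t: 14.82
tool_pos: [0.6335, 0.0241, -0.0121]
tool_rot: [1.301, 1.147, -1.301]
contact_force: [-0.2, 0.5, -1.6]
opening: 0.0193
14.9667 [ 0.6338  0.024  -0.0116] [-0.1 -0.3 -0.7] 0.019279016446617805
tcp px in crop 315 385
```

View pics/c4.png

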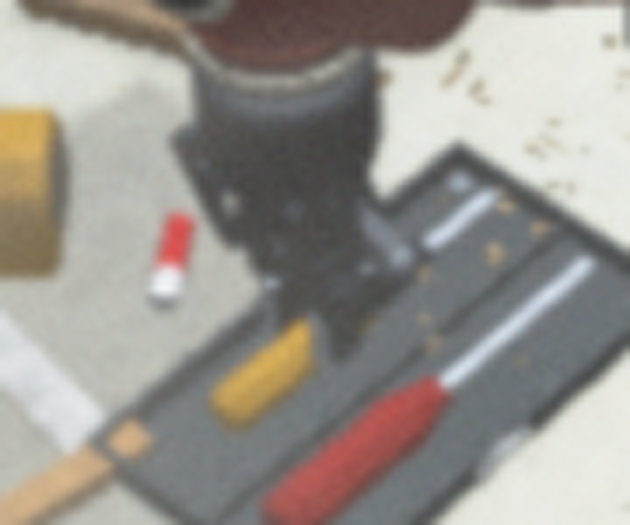

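Yellow is over the far lane, clear of the corner handle. I'll lower and release.

```bash
python3 -m crank '[[[0,0,-0.003,0],[0,0,-0.006,0],[0,0,-0.009,0],[0,0,-0.009,0]]]'
python3 -m crank '[[[0,0,0,0],[0,0,0,0],[0,0,0,0],[0,0,0,0]]]' 0.36
python3 -m crank '[[[0,0,0.01,0],[0,0,0.03,0],[0,0,0.06,0],[0,0,0.09,0],[0,0,0.12,0]]]'; python3 tip.py c5
```

```text
t: 15.3
tool_pos: [0.6336, 0.024, -0.0209]
tool_rot: [1.301, 1.147, -1.301]
contact_force: [-0.9, -0.3, 2.4]
opening: 0.0189
t: 15.63
tool_pos: [0.6333, 0.0241, -0.0214]
tool_rot: [1.301, 1.147, -1.301]
contact_force: [0.3, 0.9, -0.7]
opening: 0.031
t: 16.05
tool_pos: [0.6331, 0.0241, 0.1006]
tool_rot: [1.301, 1.147, -1.301]
contact_force: [-0.6, -0.6, -0.2]
opening: 0.0311
16.2 [0.6363 0.0239 0.1039] [0.2 0.5 0.4] 0.030812713862154575
tcp px in crop 315 385
side -1 n 4 tool-x pct 90,95,100 [-0.0513 -0.0511 -0.051 ]
side 1 n 2 tool-x pct 90,95,100 [-0.0834 -0.0831 -0.0828]
```

View pics/c5.png

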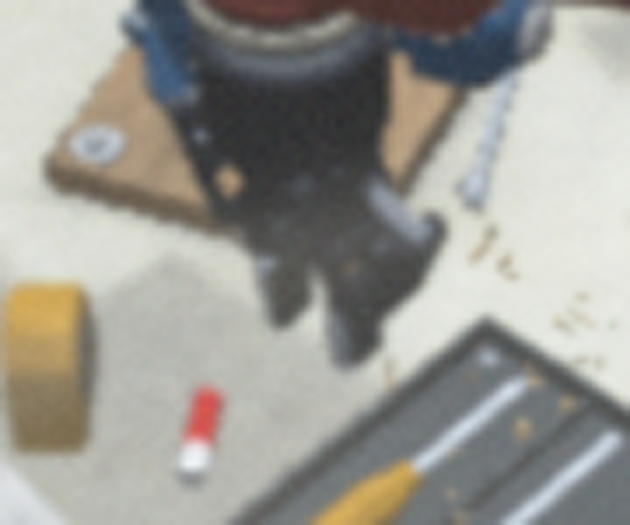

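Both drivers are in their lanes. Next is the tape at (0.4695, 0.1405).

```bash
python3 -m crank '[[[-0.027,0.019,0,3],[-0.054,0.038,0,6],[-0.081,0.058,0,9],[-0.108,0.077,0,12],[-0.135,0.096,0,13.7]]]' 0.85
python3 -m crank '[[[-0.029,0.0205,0,0],[-0.029,0.0205,-0.02,0],[-0.029,0.0205,-0.045,0],[-0.029,0.0205,-0.07,0],[-0.029,0.0205,-0.09,0]]]'
python3 -m crank '[[[0,0,0,0],[0,0,0,0]]]'; python3 tip.py d1
```

```text
t: 16.62
tool_pos: [0.4959, 0.1206, 0.0972]
tool_rot: [1.122, 1.264, -1.126]
contact_force: [-0.1, -0.4, 0.8]
opening: 0.0727
t: 17.03
tool_pos: [0.4673, 0.1406, 0.0061]
tool_rot: [1.123, 1.263, -1.127]
contact_force: [-0.5, 0.2, -0.8]
opening: 0.0724
t: 17.2
tool_pos: [0.4673, 0.1403, 0.0069]
tool_rot: [1.122, 1.264, -1.129]
contact_force: [-0.0, -0.7, 1.5]
opening: 0.0725
17.35 [0.4707 0.1407 0.0103] [ 0.6 -0.1  0.2] 0.07267831189029368
tcp px in crop 315 385
side -1 n 24 tool-x pct 90,95,100 [0.0001 0.0009 0.0018]
side 1 n 12 tool-x pct 90,95,100 [-0.0515 -0.0503 -0.0488]
```

View pics/d1.png

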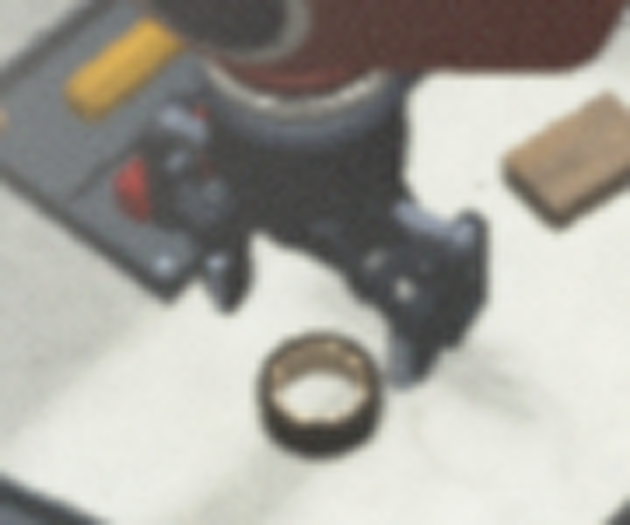

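```bash
python3 -m crank '[[[0,0,-0.008,0],[0,0,-0.016,0],[0,0,-0.024,0],[0,0,-0.032,0],[0,0,-0.036,0]]]'
python3 -m crank '[[[0,0,0,0],[0,0,0,0]]]'; python3 tip.py d2
```

```text
t: 17.77
tool_pos: [0.4682, 0.1404, -0.029]
tool_rot: [1.124, 1.263, -1.127]
contact_force: [0.6, 0.4, -0.9]
opening: 0.0726
t: 17.93
tool_pos: [0.4689, 0.1405, -0.0278]
tool_rot: [1.124, 1.262, -1.126]
contact_force: [-0.8, 0.3, 0.2]
opening: 0.0729
18.0833 [ 0.4698  0.1407 -0.0268] [ 1.1  1.2 -0.5] 0.07312184224547963
tcp px in crop 315 385
side -1 n 20 tool-x pct 90,95,100 [-0.0376 -0.0362 -0.0357]
side 1 n 12 tool-x pct 90,95,100 [-0.0565 -0.0562 -0.0561]
```

View pics/d2.png

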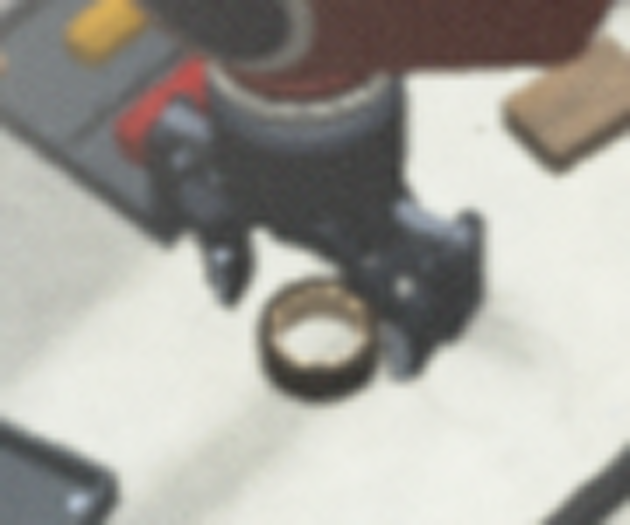

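```bash
python3 -m crank '[[[0,0,-0.003,0],[0,0,-0.005,0],[0,0,-0.005,0]]]'
python3 -m crank '[[[0,0,0,0],[0,0,0,0],[0,0,0,0],[0,0,0,0],[0,0,0,0]]]' 0.3 60
python3 tip.py d3
```

```text
t: 18.33
tool_pos: [0.469, 0.1405, -0.0326]
tool_rot: [1.125, 1.261, -1.125]
contact_force: [-0.5, -0.6, -0.1]
opening: 0.0726
t: 18.75
tool_pos: [0.4701, 0.1407, -0.0316]
tool_rot: [1.126, 1.26, -1.124]
contact_force: [-0.2, 0.0, 5.1]
opening: 0.0481
18.9 [ 0.47    0.1407 -0.0316] [-0.3 -0.7  4.8] 0.0479550590296843
tcp px in crop 315 385
side -1 n 24 tool-x pct 90,95,100 [-0.0531 -0.0484 -0.0415]
side 1 n 24 tool-x pct 90,95,100 [-0.0518 -0.0502 -0.0477]
```

View pics/d3.png

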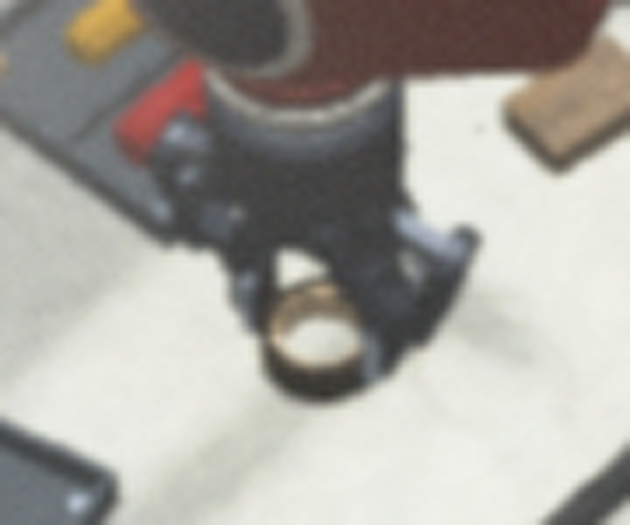

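Tape gripped (48 mm). I'll carry it to the small tray at (0.545, 0.3035).

```bash
python3 -m crank '[[[0,0,0.01,0],[0,0,0.03,0],[0,0,0.06,0],[0,0,0.085,0],[0,0,0.1,0]]]'
python3 -m crank '[[[0.014,0.03,0,0],[0.028,0.06,0,0],[0.042,0.09,0,0],[0.056,0.12,0,0],[0.07,0.15,0,0]]]'
python3 -m crank '[[[0.005,0.013,0,0],[0.005,0.013,-0.02,0],[0.005,0.013,-0.04,0],[0.005,0.013,-0.06,0],[0.005,0.013,-0.06,0]]]'; python3 tip.py d4
```

```text
t: 19.32
tool_pos: [0.4703, 0.1407, 0.0708]
tool_rot: [1.127, 1.259, -1.123]
contact_force: [0.4, -0.0, -0.6]
opening: 0.0482
t: 19.73
tool_pos: [0.5392, 0.2918, 0.0675]
tool_rot: [1.124, 1.261, -1.126]
contact_force: [0.5, -0.9, -0.4]
opening: 0.0481
t: 20.15
tool_pos: [0.5401, 0.302, 0.0025]
tool_rot: [1.118, 1.265, -1.133]
contact_force: [-1.1, -0.8, -2.4]
opening: 0.0481
20.3 [0.5444 0.3036 0.0084] [-0.3  0.3 -0.6] 0.048222197738950215
tcp px in crop 315 385
side -1 n 52 tool-x pct 90,95,100 [-0.0383 -0.0349 -0.0311]
side 1 n 58 tool-x pct 90,95,100 [-0.0451 -0.0431 -0.0045]
```

View pics/d4.png

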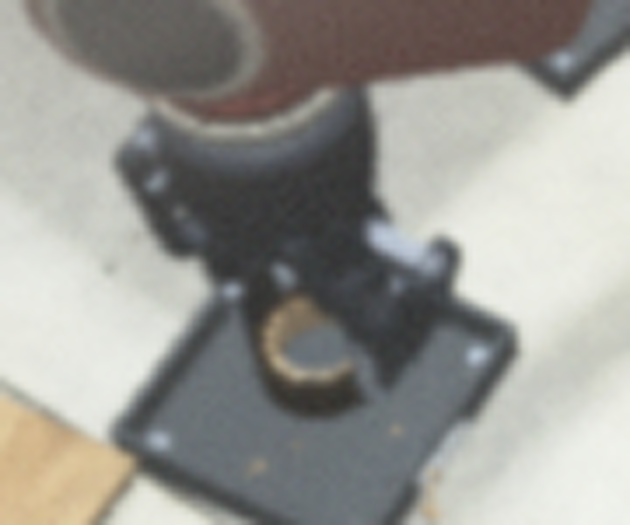

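```bash
python3 -m crank '[[[0,0,-0.008,0],[0,0,-0.016,0],[0,0,-0.024,0],[0,0,-0.03,0],[0,0,-0.034,0]]]'
python3 -m crank '[[[0,0,0,0],[0,0,0,0]]]'; python3 tip.py d5
```

```text
t: 20.72
tool_pos: [0.5437, 0.3033, -0.0267]
tool_rot: [1.124, 1.262, -1.127]
contact_force: [-12.2, -6.6, 30.0]
opening: 0.0479
t: 20.88
tool_pos: [0.5444, 0.3036, -0.0264]
tool_rot: [1.125, 1.261, -1.125]
contact_force: [0.4, 0.0, -0.9]
opening: 0.0482
21.0333 [ 0.5443  0.3036 -0.0264] [ 0.4 -0.8 -0.2] 0.04810323824947678
tcp px in crop 315 385
side -1 n 29 tool-x pct 90,95,100 [-0.0453 -0.0421 -0.0374]
side 1 n 49 tool-x pct 90,95,100 [-0.0503 -0.044  -0.0365]
```

View pics/d5.png

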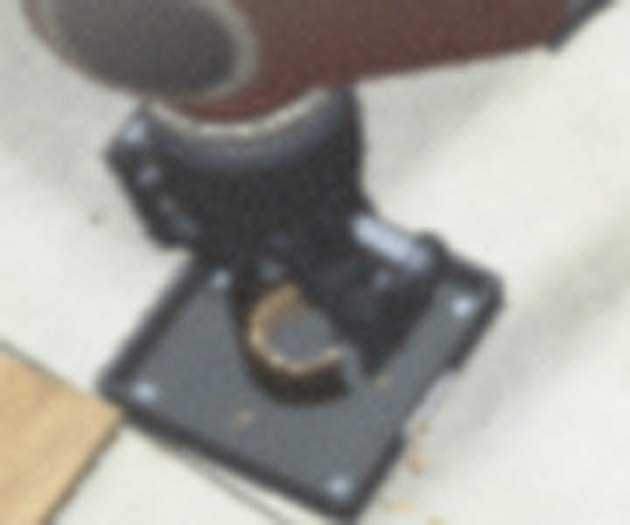

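There was a brief 30 N touchdown bump that settled to 0, so I'll go slower next time. The tape is down near the tray centre; releasing.

```bash
python3 -m crank '[[[0,0,0,0],[0,0,0,0],[0,0,0,0],[0,0,0,0]]]' 0.76
python3 -m crank '[[[0,0,0.01,0],[0,0,0.03,0],[0,0,0.06,0],[0,0,0.09,0],[0,0,0.12,0]]]'; python3 tip.py d6
```

```text
t: 21.37
tool_pos: [0.5445, 0.3036, -0.0261]
tool_rot: [1.125, 1.261, -1.125]
contact_force: [0.2, -0.2, -0.4]
opening: 0.0649
t: 21.78
tool_pos: [0.5442, 0.3035, 0.0957]
tool_rot: [1.125, 1.261, -1.125]
contact_force: [-0.4, 0.3, -0.3]
opening: 0.0652
21.9333 [0.5471 0.3048 0.0989] [ 0.2 -1.5 -0.9] 0.06494241832967824
tcp px in crop 315 385
side -1 n 17 tool-x pct 90,95,100 [0.0772 0.08   0.081 ]
side 1 n 11 tool-x pct 90,95,100 [0.086  0.0865 0.087 ]
```

View pics/d6.png

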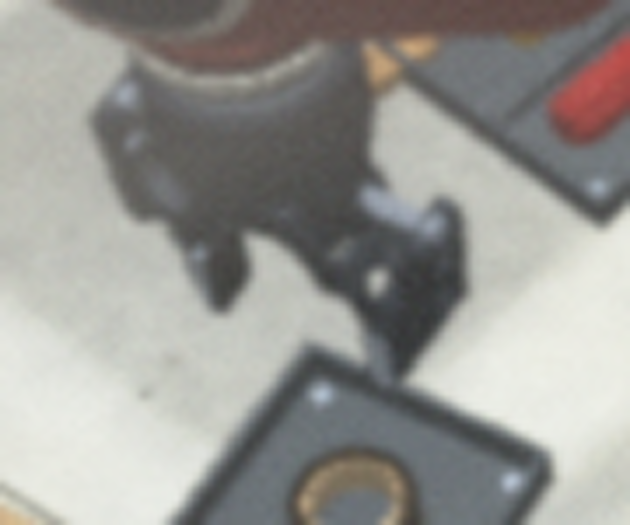

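Tape is flat in its tray. Next is the small off-cut at (0.4467, -0.020), turn -24°.

```bash
python3 -m crank '[[[-0.0095,-0.032,0,-5],[-0.019,-0.064,0,-10],[-0.0285,-0.096,0,-15],[-0.038,-0.128,0,-20],[-0.0475,-0.16,0,-24]]]' 0.7
python3 -m crank '[[[-0.0095,-0.032,0,0],[-0.019,-0.064,0,0],[-0.0285,-0.096,0,0],[-0.038,-0.128,0,0],[-0.0495,-0.1635,0,0]]]'
python3 -m crank '[[[0,0,-0.03,0],[0,0,-0.06,0],[0,0,-0.08,0],[0,0,-0.09,0],[0,0,-0.09,0]]]'; python3 tip.py e1
```

```text
t: 22.35
tool_pos: [0.4951, 0.1422, 0.0924]
tool_rot: [1.431, 1.048, -1.435]
contact_force: [0.3, -0.8, -0.4]
opening: 0.0598
t: 22.77
tool_pos: [0.4459, -0.0207, 0.0927]
tool_rot: [1.429, 1.051, -1.431]
contact_force: [1.0, -0.1, -0.2]
opening: 0.06
t: 23.18
tool_pos: [0.4441, -0.0193, 0.0004]
tool_rot: [1.427, 1.055, -1.436]
contact_force: [0.5, 0.2, -0.6]
opening: 0.06
23.3333 [ 0.4483 -0.0199  0.0049] [-0.3 -0.7  0.3] 0.059606433045816566
tcp px in crop 315 385
side -1 n 17 tool-x pct 90,95,100 [-0.0576 -0.0563 -0.0551]
side 1 n 48 tool-x pct 90,95,100 [-0.0457 -0.0452 -0.0381]
```

View pics/e1.png

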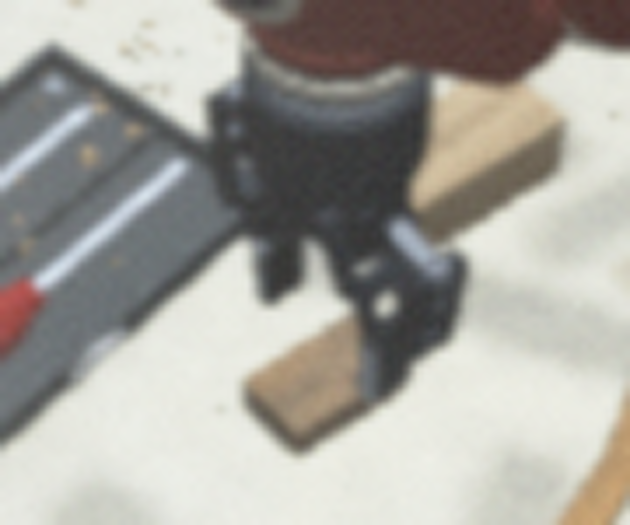

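```bash
python3 -m crank '[[[-0.001,0,-0.009,0],[-0.001,0,-0.018,0],[-0.001,0,-0.026,0],[-0.001,0,-0.032,0],[-0.001,0,-0.035,0]]]'
python3 -m crank '[[[0,0,0,0],[0,0,0,0]]]'
python3 -m crank '[[[0,0,0,0],[0,0,0,0],[0,0,0,0],[0,0,0,0],[0,0,0,0]]]' 0.2 60
python3 tip.py e2
```

```text
t: 23.75
tool_pos: [0.4454, -0.0197, -0.0326]
tool_rot: [1.429, 1.051, -1.432]
contact_force: [-0.2, -0.4, -0.6]
opening: 0.06
t: 23.92
tool_pos: [0.4462, -0.0199, -0.0315]
tool_rot: [1.43, 1.05, -1.431]
contact_force: [-0.7, -0.2, -0.0]
opening: 0.0597
t: 24.33
tool_pos: [0.4472, -0.0201, -0.0305]
tool_rot: [1.431, 1.048, -1.429]
contact_force: [-0.3, 0.6, 3.6]
opening: 0.0364
24.4833 [ 0.4472 -0.0201 -0.0305] [ 0.7 -0.1  5.4] 0.036780104504651884
tcp px in crop 315 385
side -1 n 19 tool-x pct 90,95,100 [-0.059  -0.057  -0.0568]
side 1 n 33 tool-x pct 90,95,100 [-0.0594 -0.0551 -0.0511]
```

View pics/e2.png

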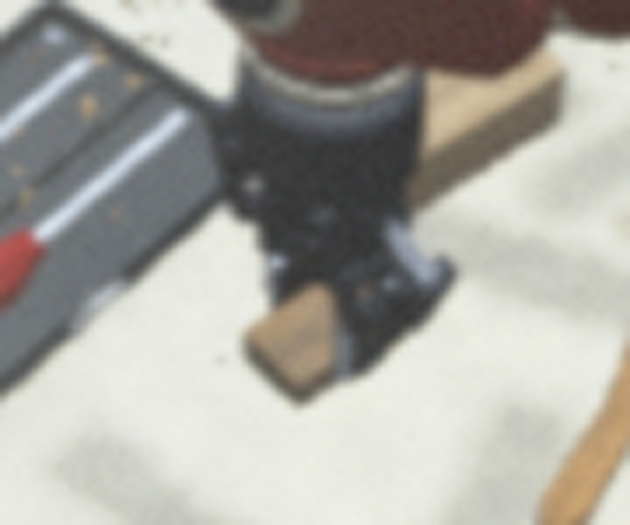

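Small off-cut gripped (36.8 mm). I'll carry it to the left half of the wide tray: (0.5645, -0.254), turn +9.5°.

```bash
python3 -m crank '[[[0,0,0.01,0],[0,0,0.03,0],[0,0,0.06,0],[0,0,0.085,0],[0,0,0.11,0]]]'
python3 -m crank '[[[0.013,-0.026,0,2],[0.026,-0.052,0,4],[0.039,-0.078,0,6],[0.052,-0.104,0,8],[0.065,-0.13,0,9.5]]]'
python3 -m crank '[[[0.013,-0.026,0,0],[0.026,-0.052,0,0],[0.039,-0.078,0,0],[0.0525,-0.104,0,0],[0.0525,-0.104,0,0]]]'
python3 -m crank '[[[0,0,-0.02,0],[0,0,-0.04,0],[0,0,-0.055,0],[0,0,-0.065,0],[0,0,-0.065,0]]]'; python3 tip.py e3
```

```text
t: 24.9
tool_pos: [0.4456, -0.0197, 0.0798]
tool_rot: [1.43, 1.05, -1.431]
contact_force: [-0.7, -0.2, 0.1]
opening: 0.0365
t: 25.32
tool_pos: [0.5112, -0.1509, 0.0787]
tool_rot: [1.31, 1.142, -1.31]
contact_force: [0.3, -0.6, -0.6]
opening: 0.0366
t: 25.73
tool_pos: [0.565, -0.258, 0.0789]
tool_rot: [1.312, 1.137, -1.313]
contact_force: [-0.4, -0.0, 0.4]
opening: 0.0366
t: 26.15
tool_pos: [0.5614, -0.2521, 0.0106]
tool_rot: [1.311, 1.146, -1.314]
contact_force: [-0.7, -0.3, -1.2]
opening: 0.036
26.3 [ 0.5643 -0.254   0.0148] [ 0.  -1.3 -0.4] 0.03628359522235461
tcp px in crop 315 385
side -1 n 44 tool-x pct 90,95,100 [-0.0539 -0.0519 -0.0414]
side 1 n 47 tool-x pct 90,95,100 [-0.0537 -0.0513 -0.0102]
```

View pics/e3.png

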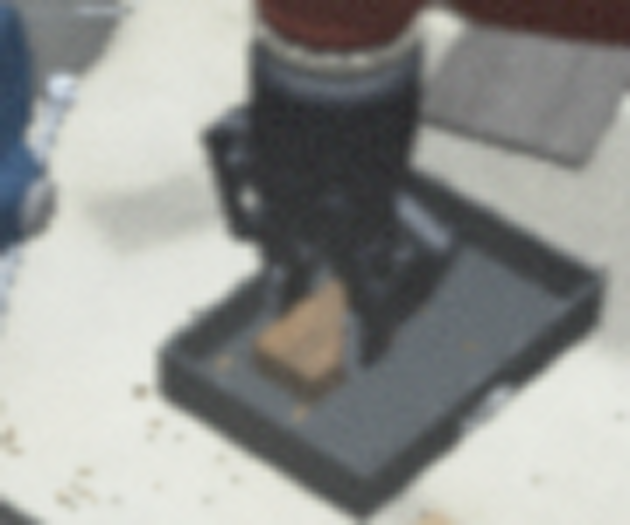

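```bash
python3 -m crank '[[[0,0,-0.01,0],[0,0,-0.02,0],[0,0,-0.028,0],[0,0,-0.032,0],[0,0,-0.032,0]]]'
python3 -m crank '[[[0,0,-0.003,0],[0,0,-0.005,0],[0,0,-0.007,0],[0,0,-0.008,0],[0,0,-0.008,0]]]'; python3 tip.py e4
```

```text
t: 26.72
tool_pos: [0.5625, -0.2531, -0.0203]
tool_rot: [1.311, 1.144, -1.313]
contact_force: [-1.2, -0.2, -0.4]
opening: 0.0362
t: 27.13
tool_pos: [0.5642, -0.2541, -0.0254]
tool_rot: [1.311, 1.14, -1.311]
contact_force: [-2.3, 0.7, 2.2]
opening: 0.0367
27.2833 [ 0.5643 -0.2541 -0.0254] [-2.5  0.9  5.1] 0.036466061567524743
tcp px in crop 315 385
side -1 n 32 tool-x pct 90,95,100 [-0.0601 -0.0568 -0.0488]
side 1 n 34 tool-x pct 90,95,100 [-0.0584 -0.056  -0.0464]
```

View pics/e4.png

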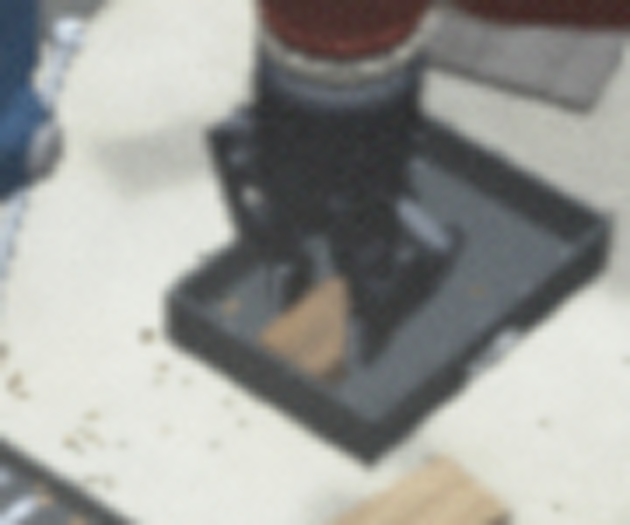

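Touchdown was gentle. Releasing, then on to the big off-cut at (0.462, -0.1515).

```bash
python3 -m crank '[[[0,0,0,0],[0,0,0,0],[0,0,0,0],[0,0,0,0]]]' 0.6
python3 -m crank '[[[0,0,0.01,0],[0,0,0.03,0],[0,0,0.06,0],[0,0,0.09,0],[0,0,0.12,0]]]'
python3 -m crank '[[[-0.025,0.025,0,-3],[-0.05,0.05,0,-6],[-0.075,0.075,0,-9],[-0.102,0.1025,0,-9.3],[-0.102,0.1025,0,-9.3]]]' 0.76
python3 -m crank '[[[0,0,-0.02,0],[0,0,-0.04,0],[0,0,-0.055,0],[0,0,-0.06,0],[0,0,-0.06,0]]]'; python3 tip.py f1
```

```text
t: 27.62
tool_pos: [0.5637, -0.2538, -0.0266]
tool_rot: [1.311, 1.141, -1.311]
contact_force: [0.6, -0.1, -0.6]
opening: 0.0515
t: 28.03
tool_pos: [0.5637, -0.2537, 0.0955]
tool_rot: [1.311, 1.14, -1.311]
contact_force: [1.4, -0.3, -1.1]
opening: 0.0512
t: 28.45
tool_pos: [0.4563, -0.1467, 0.0914]
tool_rot: [1.426, 1.059, -1.43]
contact_force: [0.1, -0.0, -1.0]
opening: 0.0651
t: 28.87
tool_pos: [0.461, -0.1511, 0.0327]
tool_rot: [1.427, 1.054, -1.429]
contact_force: [0.3, 0.4, -0.4]
opening: 0.065
29.0167 [ 0.463  -0.152   0.0352] [ 0.  -0.8  0.8] 0.06478628568157425
tcp px in crop 315 385
side -1 n 23 tool-x pct 90,95,100 [-0.058  -0.0561 -0.0544]
side 1 n 48 tool-x pct 90,95,100 [-0.0461 -0.0436 -0.0365]
```

View pics/f1.png

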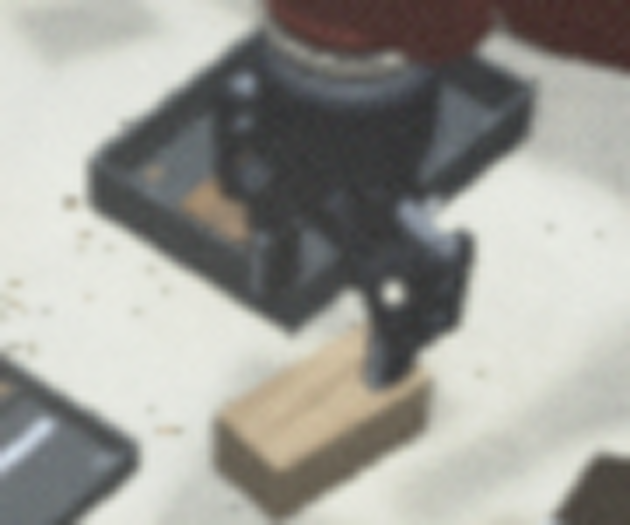

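```bash
python3 -m crank '[[[0,0,-0.015,0],[0,0,-0.03,0],[0,0,-0.042,0],[0,0,-0.05,0],[0,0,-0.054,0]]]'
python3 -m crank '[[[0,0,0,0],[0,0,0,0]]]'
python3 -m crank '[[[0,0,0,0],[0,0,0,0],[0,0,0,0],[0,0,0,0],[0,0,0,0]]]' 0.25 80
python3 tip.py f2
```

```text
t: 29.43
tool_pos: [0.4615, -0.1513, -0.021]
tool_rot: [1.428, 1.052, -1.429]
contact_force: [-0.8, -0.0, 0.2]
opening: 0.0652
t: 29.6
tool_pos: [0.4622, -0.1516, -0.0199]
tool_rot: [1.428, 1.051, -1.428]
contact_force: [0.2, -0.3, -0.1]
opening: 0.0649
t: 30.02
tool_pos: [0.463, -0.152, -0.0189]
tool_rot: [1.428, 1.049, -1.426]
contact_force: [-0.8, -0.3, 5.8]
opening: 0.0431
30.1667 [ 0.4631 -0.152  -0.0189] [ 0.5 -0.2  5.9] 0.043386899971518476
tcp px in crop 315 385
side -1 n 25 tool-x pct 90,95,100 [-0.0533 -0.0506 -0.0496]
side 1 n 19 tool-x pct 90,95,100 [-0.0667 -0.0661 -0.0641]
```

View pics/f2.png

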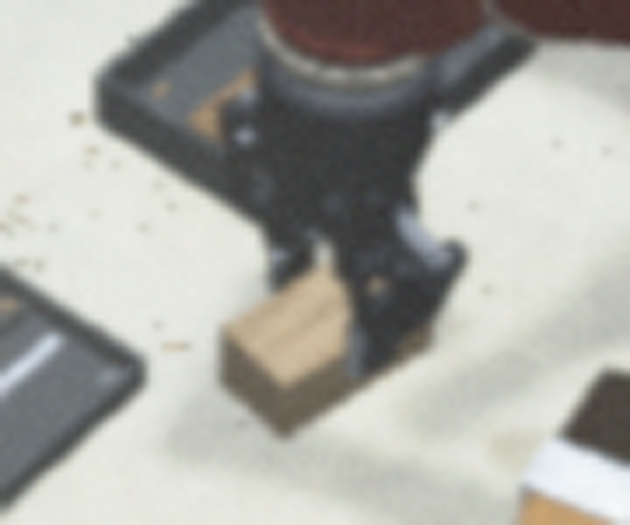

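Big off-cut gripped (43 mm). I'll carry it to (0.5525, -0.337), turn +9.3°.

```bash
python3 -m crank '[[[0,0,0.01,0],[0,0,0.03,0],[0,0,0.06,0],[0,0,0.085,0],[0,0,0.1,0]]]'
python3 -m crank '[[[0.0128,-0.0264,0,2],[0.0256,-0.0528,0,4],[0.0384,-0.0793,0,6],[0.0511,-0.1057,0,8],[0.0639,-0.1321,0,9.3]]]'
python3 -m crank '[[[0.0128,-0.0264,0,0],[0.0255,-0.0529,0,0],[0.0255,-0.0529,0,0],[0.0255,-0.0529,-0.02,0],[0.0255,-0.0529,-0.04,0]]]'
python3 -m crank '[[[0,0,-0.01,0],[0,0,-0.015,0],[0,0,-0.015,0]]]'; python3 tip.py f3
```

```text
t: 30.58
tool_pos: [0.4627, -0.1518, 0.0828]
tool_rot: [1.428, 1.048, -1.426]
contact_force: [0.2, -0.2, -0.7]
opening: 0.0436
t: 31.0
tool_pos: [0.5256, -0.2843, 0.0795]
tool_rot: [1.31, 1.142, -1.31]
contact_force: [-0.3, 0.8, -0.1]
opening: 0.0433
t: 31.42
tool_pos: [0.552, -0.3373, 0.0409]
tool_rot: [1.312, 1.137, -1.311]
contact_force: [0.6, 0.2, -0.9]
opening: 0.0436
t: 31.67
tool_pos: [0.55, -0.3351, 0.023]
tool_rot: [1.311, 1.144, -1.312]
contact_force: [-0.0, -0.6, -1.2]
opening: 0.0433
31.8167 [ 0.552  -0.3367  0.0262] [-0.3 -0.6 -1.6] 0.04326043231145427
tcp px in crop 315 385
side -1 n 45 tool-x pct 90,95,100 [-0.049  -0.0445 -0.0265]
side 1 n 34 tool-x pct 90,95,100 [-0.0601  0.0009  0.0058]
```

View pics/f3.png

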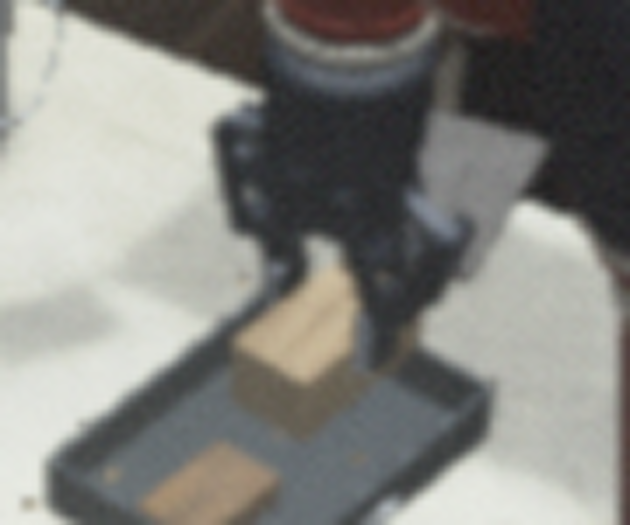

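```bash
python3 -m crank '[[[0,0,-0.01,0],[0,0,-0.02,0],[0,0,-0.028,0],[0,0,-0.032,0],[0,0,-0.032,0]]]'
python3 tip.py f4
python3 -m crank '[[[0,0,-0.003,0],[0,0,-0.005,0],[0,0,-0.007,0],[0,0,-0.008,0],[0,0,-0.008,0]]]'; python3 tip.py f5
```

```text
t: 32.23
tool_pos: [0.55, -0.3354, -0.0095]
tool_rot: [1.311, 1.144, -1.312]
contact_force: [0.2, 0.5, -0.8]
opening: 0.0435
32.3833 [ 0.5514 -0.3365 -0.0072] [-0.6 -0.1 -0.5] 0.043576392371281275
tcp px in crop 315 385
side -1 n 35 tool-x pct 90,95,100 [-0.0532 -0.0483 -0.0432]
side 1 n 36 tool-x pct 90,95,100 [-0.0627 -0.0608 -0.06  ]
t: 32.8
tool_pos: [0.5516, -0.3366, -0.0138]
tool_rot: [1.311, 1.14, -1.311]
contact_force: [-2.9, 1.6, 5.5]
opening: 0.043
32.95 [ 0.5516 -0.3366 -0.0138] [-2.2  1.4  5.2] 0.04306560609431021
tcp px in crop 315 385
side -1 n 33 tool-x pct 90,95,100 [-0.0531 -0.0522 -0.0491]
side 1 n 32 tool-x pct 90,95,100 [-0.065  -0.0632 -0.0319]
```

View pics/f5.png

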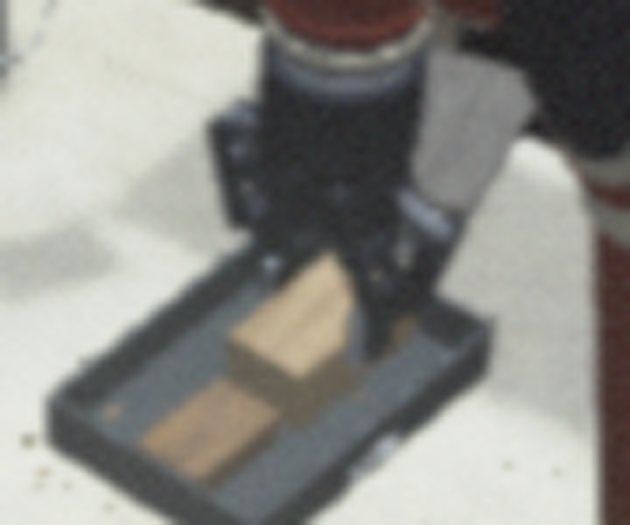

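Both off-cuts lie side by side on the tray floor. I'll release, lift clear, and move back toward the start so the top camera is unobstructed.

```bash
python3 -m crank '[[[0,0,0,0],[0,0,0,0],[0,0,0,0],[0,0,0,0]]]' 0.68
python3 -m crank '[[[0,0,0.01,0],[0,0,0.035,0],[0,0,0.07,0],[0,0,0.11,0],[0,0,0.15,0]]]'
python3 -m crank '[[[-0.03,-0.025,0.01,0],[-0.06,-0.05,0.02,0],[-0.09,-0.075,0.02,0],[-0.12,-0.1,0.02,0],[-0.15,-0.12,0.02,0]]]'
python3 -m crank '[[[-0.03,-0.025,0,0],[-0.06,-0.05,0,0],[-0.09,-0.075,0,0],[-0.12,-0.1,0,0],[-0.14,-0.12,0,0]]]'
python3 -m crank '[[[0,0,0,0],[0,0,0,0],[0,0,0,0]]]'
python3 - <<'E'
from fit import *
im,d=med(5); P=cloud('top',d); np.save('P2.npy',P)
cv2.imwrite('pics/g1.png',cv2.resize(im[140:280,180:500,::-1],None,fx=2.5,fy=2.5,interpolation=cv2.INTER_CUBIC))
def loc(n,q,T,p0=None):
    a=np.radians(T[2]-90); e=np.array([np.cos(a),np.sin(a)]),np.array([-np.sin(a),np.cos(a)])
    d=np.array(q)-T[:2]; print(n,'in tray',(d@e[0]).round(1),(d@e[1]).round(1))
lane=np.array([604,9.5,82.6]);wide=np.array([557.8,-300.4,81.8]);small=np.array([544.8,303.5,96.2])
def mask(T,X,Y,zlo,zhi,n,xr=None,yr=None):
    S=P.reshape(-1,3); a=np.radians(T[2]-90); c,s=np.cos(a),np.sin(a); D=S[:,:2]*1000-T[:2]
    x=D[:,0]*c+D[:,1]*s; y=-D[:,0]*s+D[:,1]*c
    k=(x>X[0])&(x<X[1])&(y>Y[0])&(y<Y[1])&(S[:,2]>zlo)&(S[:,2]<zhi)
    q=np.c_[x,y][k].astype(np.float32); r=cv2.minAreaRect(q); b=cv2.boxPoints(r); L=max([b[1]-b[0],b[2]-b[1]],key=np.linalg.norm)
    print(n,'centre',np.round(r[0],1),'size',np.round(r[1],1),'ang from y',round((np.degrees(np.arctan2(L[1],L[0]))%180)-90,1),'z pct 5/50/95',np.percentile(S[k,2],[5,50,95]).round(4),k.sum())
mask(lane,(-58,-5),(-108,108),.0105,.05,'red'); mask(lane,(5,58),(-108,85),.0105,.05,'yel')
mask(wide,(-54,54),(-84,13),.026,.06,'big'); mask(wide,(-54,54),(13,80),.014,.04,'small'); mask(small,(-48,48),(-48,48),.014,.04,'tape')
E
```

```text
t: 33.28
tool_pos: [0.5513, -0.3364, -0.0154]
tool_rot: [1.311, 1.14, -1.311]
contact_force: [-0.6, 0.2, -0.1]
opening: 0.058
t: 33.7
tool_pos: [0.5507, -0.336, 0.1363]
tool_rot: [1.311, 1.141, -1.312]
contact_force: [0.4, -1.1, 0.4]
opening: 0.058
t: 34.12
tool_pos: [0.4, -0.458, 0.1563]
tool_rot: [1.31, 1.138, -1.311]
contact_force: [1.9, -1.0, 0.0]
opening: 0.0582
t: 34.53
tool_pos: [0.2585, -0.5781, 0.1558]
tool_rot: [1.311, 1.138, -1.313]
contact_force: [1.3, -0.5, 0.2]
opening: 0.0581
t: 34.78
tool_pos: [0.2616, -0.5762, 0.1552]
tool_rot: [1.312, 1.14, -1.311]
contact_force: [0.2, 0.5, 1.2]
opening: 0.0579
red centre [-30.9   0.7] size [193.6  47.3] ang from y -0.6 z pct 5/50/95 [0.0167 0.0266 0.0324] 291
yel centre [ 25.6 -16.9] size [179.7  37.9] ang from y -0.2 z pct 5/50/95 [0.0144 0.0236 0.0288] 250
big centre [ -1.1 -36.2] size [90.  45.9] ang from y -0.0 z pct 5/50/95 [0.0359 0.043  0.0466] 425
small centre [-0.8 46.9] size [59.7 39. ] ang from y -0.3 z pct 5/50/95 [0.0199 0.0242 0.0278] 225
tape centre [-0.5 -0.4] size [51. 48.] ang from y -51.7 z pct 5/50/95 [0.0184 0.0233 0.0262] 125
```

```bash
true
```

```text
(no output)
```

View pics/g1.png

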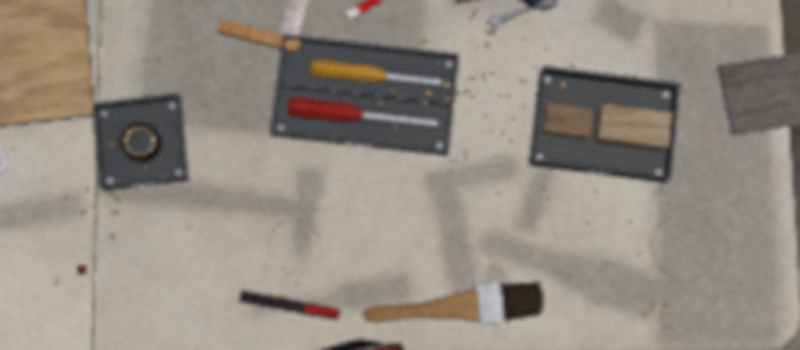

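The final top view shows all five items in their trays: yellow (350,70) and red (325,108) in separate lanes, the off-cuts side by side (568,120)/(635,125), and the tape at (140,140). The measured offsets are well within limits, so I'm handing in.

```bash
python3 -c "
from station import *
print(get_obs()['t']); print(finish_job())"
```

```text
35.0333
the job is handed in; nothing more can be done
None
```

All five things are in their trays, and I handed the job in at about 35 s of the 136 s allowed. No verdict was reported.

**Final top-camera check (offsets from each tray's centre):**

| Item | Where it lies | Offset x / y (mm) | Height or angle |
|---|---|---|---|
| Red driver | near lane | -31 / +1 | parallel within 1° |
| Yellow driver | far lane | +26 / about -15 | parallel within 1° |
| Big off-cut | wide tray | -1 / -36 | top at 43 mm, so flat on the floor |
| Small off-cut | wide tray | -1 / +47 | top at 24 mm, so flat on the floor |
| Tape roll | small tray | 0 / 0 | top at 23 mm, so flat on the floor |

The gripper was clear of everything, back near its start position.

**What failed or disagreed:**
- **First grasp missed:** the first close on the red driver caught nothing. The camera showed the fingertips about 35 mm higher than the reported TCP, so I used that offset for every later grasp.
- **Tape touchdown:** setting the tape down gave a brief force of about 30 N, below the limits, which fell back to zero at once.
- **Yellow driver's length offset:** stray depth points in its fit leave the y value uncertain by a few millimetres. The limit is 31 mm.

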